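# Move the primed parts to the bake rack in their order

### The arm

A 6-joint arm with a two-finger parallel gripper is mounted at the origin on a cart in front of the work surface, level with it; the furniture and walls round the work are solid. World frame = base frame: x ahead of the robot, y to its left, z up, the work surface at z = 0. Lengths are in m, angles in rad, forces in N, time in s.
With the tool pointing down it reaches from about 0.375 to 0.9 m from the base axis. Payload 3.1 kg.
Tool frame: the origin (TCP) lies on the centre line of the jaws, within the pads' length; the fingertips stand 11 mm ahead of it and the grasp point (between the pads) lies 8 mm behind it; x points along the fingers, y is the direction in which the jaws open and shut, and the axes are right-handed (so a half turn about x gives the same grasp; the last joint's range is limited). The gripper opens to 87 mm and grips with 3 to 60 N. Pads are 19 mm wide; open, the fingers measure 117 mm over their backs; the gripper's body (75 mm by 190 mm) begins 51 mm behind the grasp point.
Start: joints at [-1.317, 0.527, 1.433, -0, 1.181, -0.178], TCP at [0.262, -0.568, 0.234] pointing down, gripper open.
Joint ranges: [-3.08, 3.08], [-0.75, 2.2], [0.22, 2.44], [-1.43, 4.57], [0, 2.65], [-2.85, 2.85]. Speed limits (rad/s): [2.79, 2.79, 3.14, 3.14, 3.14, 3.14].

### API

Orientations are given as a unit quaternion [x, y, z, w].
In Python, from rig import robot, camera, camera_info gives the robot as it stands.
- The arm moves only by the shell command python3 -m inch 'ROWS' [FORCE]. ROWS is JSON, a list that holds one entry, the list of rows, each a list of 5 numbers: the shift along the tool's x, y, z in cm, then the turn about the tool's x in rad, then the opening, from 0 (shut) to 1 (fully open). A call has 1 to 8 rows; each row shifts and turns the pose as measured when the row begins, along the tool's axes as they then stand; what a row does not reach is not made up. A row lasts 1/12 s, in which the tool goes at most 41.7 mm and 7.16 degrees, less where a joint would pass 70% of its speed; a pose out of reach is approached as far as the arm can. A call with a gripper value outside its range is refused whole. The fingers move at their own pace and stop on an object; FORCE is the grip in N (left out, the last holds). Time passes only in rows, so rows that do not move let the fingers close. It gives the time, the measured TCP pose, the force and the opening at its end, in the units of the state.
- robot.get_obs(): the state, without advancing time (a new reading comes with each control period).
- camera(name): name is "scene" or "top"; returns the picture (420x560x3 uint8, red, green, blue); there is no depth.
- camera_info(name): a dict with "camera_matrix" (3x3 intrinsics, pixels), "rvec" (rotation vector, rad) and "tvec" (3), from world to camera coordinates, as OpenCV has them. Camera axes: x right, y down, z forward; pixel columns grow to the right and rows downward; lengths in m; the calibration is good to about 2 mm. A picture is of the moment at which its call begins. camera_info takes no time and is no camera call.
- robot.hand_in(): hands the job in, once; it reports no verdict.
The state is a dict: "time": time; "q": joint angles; "joint_velocities": joint speeds; "joint_torque": joint torques, N m; "position": TCP position; "tool_rot": TCP orientation; "ft_force": force on the tool from outside, world axes, zero at the start; "moment": the same for the moment, N m; "grip_width": finger opening in m.
Only numpy, scipy, OpenCV 4.12 (cv2) and the standard library are available. Lean on these libraries where they do the work, as an engineer would, in place of code of your own. Each camera call takes 0.05 s, during which the arm holds its last target. There are 200 camera calls.

### The job

The four primed parts on the plywood spray board are touch-dry: move each one onto a spindle of the steel bake rack, in the same order, so that the part nearest the board's handle goes on the spindle nearest the rack's handle, and so on down the row. Wet primer takes no label, so their place in the row is the only record of which job is which. Set each part down over its spindle until it sits flat on the rack; do not drop or topple any.

Things in the scene. Friction and masses are not known exactly. Their poses are not given: they have to be found in the camera images.
- flanged_bush: Flanged bush, 30 mm tall: a thin flange 40 mm across and 6 mm thick at the bottom, above it a plain barrel 33 mm across. 24 mm through bore, plain grey primer. Origin: centre of its underside; z up along the bore. Starts upright on one of the four stands, its underside 18 mm above the bench.
- vee_pulley: Small V-belt pulley, 26 mm tall: two rims 40 mm across (from 0 to 5 mm and from 17 to 22 mm above its underside) with a V groove between them, and a short hub 32 mm across on top. 24 mm through bore, plain grey primer. Origin: centre of its underside; z up along the bore. Starts upright on one of the four stands, its underside 18 mm above the bench.
- hex_coupling: Hexagonal coupling nut, 32 mm tall, 36 mm across the flats and 41 mm over the corners; two of its flats face its own +y and -y, and at the start its x axis points within 0.3 rad of the board's x. 24 mm through bore, plain grey primer. Origin: centre of its underside; z up along the bore. Starts upright on one of the four stands, its underside 18 mm above the bench.
- spacer_sleeve: Spacer sleeve, the tallest and slimmest part: a plain tube 40 mm tall and 33 mm across with a shallow groove near each end. 24 mm through bore, plain grey primer. Origin: centre of its underside; z up along the bore. Starts upright on one of the four stands, its underside 18 mm above the bench.
- stand_a: One of four alike spindle stands, fixed in a row on the plywood board: round dark steel foot 44 mm across, 6 mm thick, with a tapered spindle on it (19 mm thick at the root, 8 mm at the top, 50 mm tall). Origin: centre of the foot's underside, on the board. The flanged bush starts on it, so this stand keeps that part's place in the row.
- stand_b: One of four alike spindle stands, fixed in a row on the plywood board: round dark steel foot 44 mm across, 6 mm thick, with a tapered spindle on it (19 mm thick at the root, 8 mm at the top, 50 mm tall). Origin: centre of the foot's underside, on the board. The vee pulley starts on it, so this stand keeps that part's place in the row.
- stand_c: One of four alike spindle stands, fixed in a row on the plywood board: round dark steel foot 44 mm across, 6 mm thick, with a tapered spindle on it (19 mm thick at the root, 8 mm at the top, 50 mm tall). Origin: centre of the foot's underside, on the board. The hex coupling starts on it, so this stand keeps that part's place in the row.
- stand_d: One of four alike spindle stands, fixed in a row on the plywood board: round dark steel foot 44 mm across, 6 mm thick, with a tapered spindle on it (19 mm thick at the root, 8 mm at the top, 50 mm tall). Origin: centre of the foot's underside, on the board. The spacer sleeve starts on it, so this stand keeps that part's place in the row.
- spray_board: Plywood board under the starting row, 200 x 62 x 12 mm, fixed, with a D-shaped handle (steel bar, black sleeve) out of one end only, 31 mm long. Origin: centre of its underside; x along the row, pointing to the handle end; z up. The four stands are at x = +72, +24, -24, -72 mm, y = 0, which stand is where changes.
- bake_rack: Folded steel channel, 200 x 62 mm, flat top 18 mm above the bench, fixed, D-shaped handle (black sleeve) out of one end only, 31 mm long. Origin: centre of its underside; x along the row, to the handle end; z up. Four empty spindles at x = +72, +24, -24, -72 mm, y = 0: 19 mm thick at the root, 8 mm at the top, 50 mm tall (top 68 mm above the bench); they centre a part to 3 mm.
Mind the look-alikes: they are no part of the job. Leave any blue look-alike of the hex_coupling alone.

How it is judged:
At the end, for the whole second after the job is handed in: Each part stands upright (0.1 rad) and still on the bake rack, underside within 4 mm of its top, within 10 mm of a spindle's axis along and across the row, on the spindle that has the same place, counted from the handle end, as its stand has on the spray board (((x of stand_a in the frame of spray_board between 0.06 and 0.084 m and x of flanged_bush in the frame of bake_rack between 0.062 and 0.082 m) or (x of stand_a in the frame of spray_board between 0.012 and 0.036 m and x of flanged_bush in the frame of bake_rack between 0.014 and 0.034 m) or (x of stand_a in the frame of spray_board between -0.036 and -0.012 m and x of flanged_bush in the frame of bake_rack between -0.034 and -0.014 m) or (x of stand_a in the frame of spray_board between -0.084 and -0.06 m and x of flanged_bush in the frame of bake_rack between -0.082 and -0.062 m)) and y of flanged_bush in the frame of bake_rack between -0.01 and 0.01 m and z of flanged_bush in the frame of bake_rack between 0.014 and 0.022 m and angle between each of flanged_bush, vee_pulley, hex_coupling, spacer_sleeve's own z axis and vertical below 0.1 rad and linear speed of each of flanged_bush, vee_pulley, hex_coupling, spacer_sleeve below 0.02 m/s and ((x of stand_b in the frame of spray_board between 0.06 and 0.084 m and x of vee_pulley in the frame of bake_rack between 0.062 and 0.082 m) or (x of stand_b in the frame of spray_board between 0.012 and 0.036 m and x of vee_pulley in the frame of bake_rack between 0.014 and 0.034 m) or (x of stand_b in the frame of spray_board between -0.036 and -0.012 m and x of vee_pulley in the frame of bake_rack between -0.034 and -0.014 m) or (x of stand_b in the frame of spray_board between -0.084 and -0.06 m and x of vee_pulley in the frame of bake_rack between -0.082 and -0.062 m)) and y of vee_pulley in the frame of bake_rack between -0.01 and 0.01 m and z of vee_pulley in the frame of bake_rack between 0.014 and 0.022 m and ((x of stand_c in the frame of spray_board between 0.06 and 0.084 m and x of hex_coupling in the frame of bake_rack between 0.062 and 0.082 m) or (x of stand_c in the frame of spray_board between 0.012 and 0.036 m and x of hex_coupling in the frame of bake_rack between 0.014 and 0.034 m) or (x of stand_c in the frame of spray_board between -0.036 and -0.012 m and x of hex_coupling in the frame of bake_rack between -0.034 and -0.014 m) or (x of stand_c in the frame of spray_board between -0.084 and -0.06 m and x of hex_coupling in the frame of bake_rack between -0.082 and -0.062 m)) and y of hex_coupling in the frame of bake_rack between -0.01 and 0.01 m and z of hex_coupling in the frame of bake_rack between 0.014 and 0.022 m and ((x of stand_d in the frame of spray_board between 0.06 and 0.084 m and x of spacer_sleeve in the frame of bake_rack between 0.062 and 0.082 m) or (x of stand_d in the frame of spray_board between 0.012 and 0.036 m and x of spacer_sleeve in the frame of bake_rack between 0.014 and 0.034 m) or (x of stand_d in the frame of spray_board between -0.036 and -0.012 m and x of spacer_sleeve in the frame of bake_rack between -0.034 and -0.014 m) or (x of stand_d in the frame of spray_board between -0.084 and -0.06 m and x of spacer_sleeve in the frame of bake_rack between -0.082 and -0.062 m)) and y of spacer_sleeve in the frame of bake_rack between -0.01 and 0.01 m and z of spacer_sleeve in the frame of bake_rack between 0.014 and 0.022 m); the robot touches nothing.
It fails at once if a part is dropped: it falls freely to 0.7 m/s (about 25 mm of fall) ((linear speed of flanged_bush above 0.7 m/s and contact force between flanged_bush and the fingers below 0.05 N) or (linear speed of vee_pulley above 0.7 m/s and contact force between vee_pulley and the fingers below 0.05 N) or (linear speed of hex_coupling above 0.7 m/s and contact force between hex_coupling and the fingers below 0.05 N) or (linear speed of spacer_sleeve above 0.7 m/s and contact force between spacer_sleeve and the fingers below 0.05 N)).
It fails at once if a part is toppled: tilted by more than 0.6 rad (angle between any of flanged_bush, vee_pulley, hex_coupling, spacer_sleeve's own z axis and vertical above 0.6 rad).
It also fails if it takes over 112 s, if anything falls off the work surface, if the arm or the gripper's body presses on something with over 40 N, if the wrist force passes 120 N, or if a joint passes its speed limit or range.

## Working session

There is one attempt and no reset: what is moved stays moved. The work goes in short steps, Python scripts to look and compute and a shell command to move; the robot and the scene stay as the last step left them, time stands still between calls to the robot, and variables do not carry over. Pictures are saved under pics/ and viewed, about 12 in all and at most 16, crops included, and the job is handed in when it is done.

```bash
ls; mkdir -p pics
python3 - <<'E'
from rig import robot,camera,camera_info
import cv2
for n in("scene","top"):
    cv2.imwrite(f"pics/{n}0.png",camera(n)[:,:,::-1]); i=camera_info(n); print(n,i)
print(robot.get_obs())
E
```

```text
pics
scene {'camera_matrix': array([[443.14797661,   0.        , 275.69232941],
       [  0.        , 443.14797661, 209.42191537],
       [  0.        ,   0.        ,   1.        ]]), 'rvec': array([ 0.89026342, -2.1885558 ,  1.41406757]), 'tvec': array([0.48899428, 0.13756385, 0.70249728])}
top {'camera_matrix': array([[519.07892089,   0.        , 275.58642846],
       [  0.        , 519.07892089, 205.39815767],
       [  0.        ,   0.        ,   1.        ]]), 'rvec': array([ 2.18988611, -2.19781665,  0.15229263]), 'tvec': array([0.1926612 , 0.49673669, 0.84917694])}
{'time': 0.1, 'q': array([-1.31750872e+00,  5.28361094e-01,  1.43372855e+00,  5.24569071e-06,
        1.18140336e+00, -1.78478726e-01]), 'joint_velocities': array([ 0.00076983, -0.00297822, -0.00346595,  0.00097618,  0.00053827,
       -0.00180435]), 'joint_torque': array([-3.00750912e-05, -4.40985167e+01, -1.77151895e+01,  6.34478847e-02,
        5.34001691e-02, -4.44109151e-05]), 'position': array([ 0.26143115, -0.56702012,  0.23269142]), 'tool_rot': array([-0.69066956, -0.15214018,  0.69071638, -0.15079724]), 'ft_force': array([-0.11842646,  0.42824218, -0.32691734]), 'moment': array([-0.00765195,  0.04101264, -0.03616599]), 'grip_width': 0.08681146811513046}
```

View pics/scene0.png

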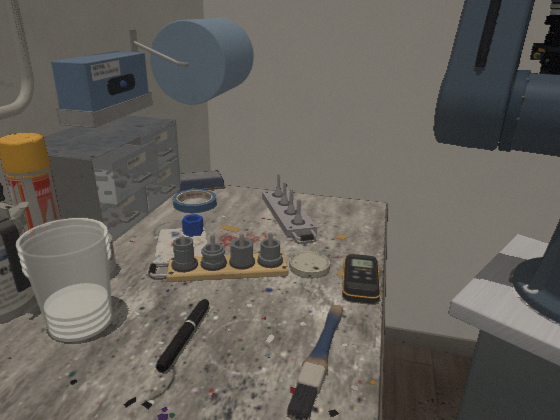

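View pics/top0.png

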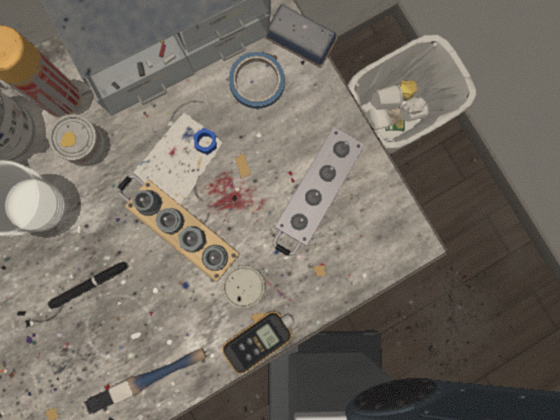

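```bash
cat > h.py <<'E'
import cv2,numpy as np
from scipy.spatial.transform import Rotation as R
from rig import robot,camera,camera_info
def ray(n,uv,z):
    i=camera_info(n);M=cv2.Rodrigues(i["rvec"])[0];c=-M.T@i["tvec"]
    p=cv2.undistortPoints(np.array([[uv]],float),i["camera_matrix"],None)[0,0]
    d=M.T@np.r_[p,1];return c+d*(z-c[2])/d[2]
def proj(n,P):
    i=camera_info(n);return cv2.projectPoints(np.array(P,float),i["rvec"],i["tvec"],i["camera_matrix"],None)[0][:,0]
def fwd(o):  # tool axes
    return R.from_quat(o["tool_rot"]).as_matrix()
E
python3 - <<'E'
import cv2
a=cv2.imread("pics/top0.png");b=cv2.imread("pics/scene0.png")
c=a[115:295,110:375];cv2.imwrite("pics/c1.png",cv2.resize(c,None,fx=3,fy=3,interpolation=cv2.INTER_CUBIC))
c=b[165:285,140:330];cv2.imwrite("pics/c2.png",cv2.resize(c,None,fx=4,fy=4,interpolation=cv2.INTER_CUBIC))
E
```

```text
(no output)
```

View pics/c1.png

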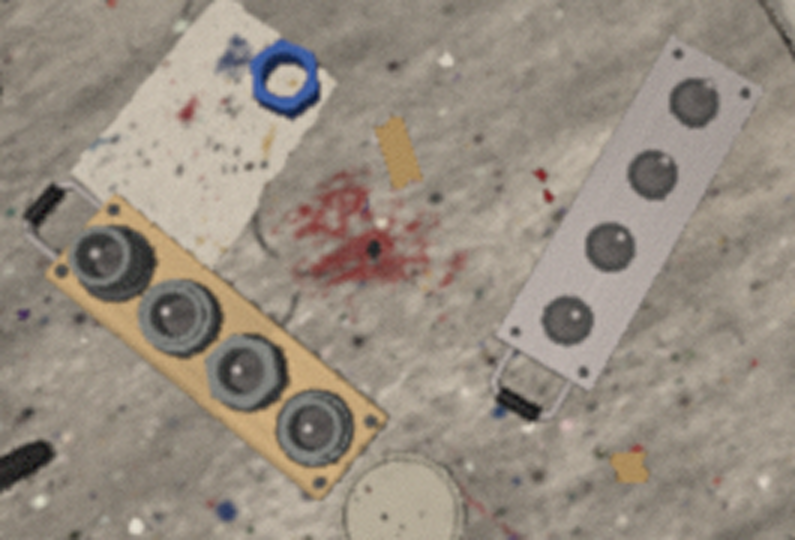

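View pics/c2.png

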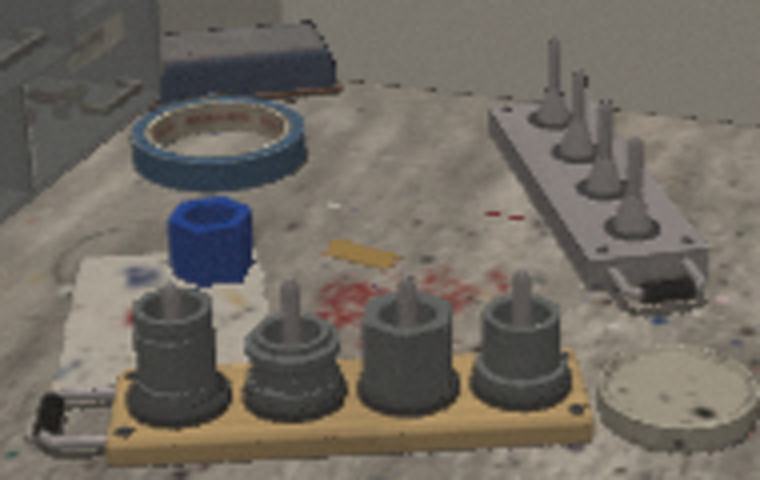

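```bash
cat >> h.py <<'E'
def fit(cs,z):
    P=np.array([ray("top",(110+x/3,115+y/3),z)[:2] for x,y in cs])
    c=P.mean(0);ax=(P[0]+P[1]-P[2]-P[3])/2
    L=np.linalg.norm(ax);print("L,W",L,np.linalg.norm((P[0]+P[3]-P[1]-P[2])/2));return c,ax/L
# first two corners: handle end
E
python3 - <<'E'
from h import *
b=fit([(47,274),(115,195),(387,417),(320,498)],.012)
r=fit([(590,388),(498,335),(672,37),(762,92)],.018)
for n,(c,a),z in(("board",b,.012),("rack",r,.018)):
    print(n,c,a,"yaw",np.arctan2(a[1],a[0]))
    for x in(.072,.024,-.024,-.072):
        p=c+a*x; t=proj("top",[[*p,.068]])[0];s=proj("scene",[[*p,.068]])[0]
        print(x,p.round(4),np.hypot(*p).round(3),"tip c1",((t-[110,115])*3).round(0),"tip c2",((s-[140,165])*4).round(0))
o=robot.get_obs();print(fwd(o).round(3))
E
```

```text
L,W 0.1961457687029952 0.0575407845792085
L,W 0.19597235566242277 0.059502289198516245
board [0.45687177 0.34631019] [0.63414879 0.77321104] yaw 0.8838891860416848
0.072 [0.5025 0.402 ] 0.644 tip c1 [ 96. 253.] tip c2 [171. 280.]
0.024 [0.4721 0.3649] 0.597 tip c1 [167. 311.] tip c2 [291. 276.]
-0.024 [0.4417 0.3278] 0.55 tip c1 [238. 370.] tip c2 [408. 271.]
-0.072 [0.4112 0.2906] 0.504 tip c1 [310. 428.] tip c2 [524. 266.]
rack [0.53129346 0.11474197] [-0.85960381  0.51096114] yaw 2.6052901101354067
0.072 [0.4694 0.1515] 0.493 tip c1 [576. 315.] tip c2 [637. 134.]
0.024 [0.5107 0.127 ] 0.526 tip c1 [621. 237.] tip c2 [607.  98.]
-0.024 [0.5519 0.1025] 0.561 tip c1 [666. 160.] tip c2 [580.  65.]
-0.072 [0.5932 0.078 ] 0.598 tip c1 [710.  84.] tip c2 [555.  35.]
[[-0.     0.418 -0.908]
 [ 0.002 -0.908 -0.418]
 [-1.    -0.002 -0.   ]]
```

```bash
cat >> h.py <<'E'
B={k:v for k,v in zip("sphb",[(.5025,.402),(.4721,.3649),(.4417,.3278),(.4112,.2906)])}
K={k:v for k,v in zip("sphb",[(.4694,.1515),(.5107,.127),(.5519,.1025),(.5932,.078)])}
YB,YK=np.radians(-39.4),np.radians(-120.7)
def need(p,z,yaw):
    o=robot.get_obs();M=fwd(o);cy=np.arctan2(M[1,1],M[0,1])
    w=np.r_[p,z]-o["position"];t=-(yaw-cy)
    M2=M@R.from_euler("x",t).as_matrix()
    print("t",o["time"],"pos",o["position"].round(4),"q",o["q"].round(2),"F",o["ft_force"].round(1),"w",round(o["grip_width"],4),"tilt",M[2].round(3))
    print("turn",round(t,3),"shift cm now-axes",(M.T@w*100).round(2),"after-turn axes",(M2.T@w*100).round(2))
E
python3 -m inch '[[[0,1.5,-3.5,0,1],[0,1.5,-3.5,0,1],[0,-2,-3.5,0,1],[0,-4,-1,0,1],[0,-4,-1,0,1],[0,-4,0,0,1],[0,-4,0,0,1],[0,-4,0,0,1]]]'
python3 -c "
from h import *;need(B['b'],.15,YB)"
```

```text
time: 0.77
position: [0.3002, -0.3421, 0.2265]
tool_rot: [0.691, 0.149, -0.691, 0.15]
ft_force: [-0.4, 0.5, -0.5]
grip_width: 0.087
t 0.7667 pos [ 0.3002 -0.3421  0.2265] q [-1.1   0.31  1.85  0.    0.98  0.05] F [-0.4  0.5 -0.5] w 0.087 tilt [-1.     0.002 -0.001]
turn -0.457 shift cm now-axes [  7.54 -53.03 -36.26] after-turn axes [  7.54 -31.6  -55.94]
```

```bash
python3 -m inch '[[[0,-0.5,-4,0,1],[0,-0.5,-4,0,1],[0,-2,-3.5,0,1],[0,-3,-2.8,0,1],[0,-3.6,-1.9,0,1],[0,-3.6,-1.9,0,1],[0,-3.6,-1.9,0,1],[0,-3.6,-1.9,0,1]]]'
python3 -m inch '[[[0,-3.8,-1.7,0,1],[0,-3.8,-1.7,0,1],[0,-3.8,-1.7,0,1],[0,-3.8,-1.7,0,1],[0,-3.8,-1.7,0,1],[0,-3.8,-1.7,0,1],[0,-3.8,-1.7,0,1],[0,-3.8,-1.7,0,1]]]'
python3 -m inch '[[[0.5,0,0,-0.12,1],[0.5,0,0,-0.12,1],[0.5,0,0,-0.12,1],[0,0,0,-0.1,1],[0,0,0,0,1]]]'
python3 -c "
from h import *;need(B['b'],.15,YB)"
```

```text
time: 1.43
position: [0.412, -0.0496, 0.2248]
tool_rot: [-0.691, -0.149, 0.694, -0.139]
ft_force: [0.5, -0.6, 0.6]
grip_width: 0.0873
time: 2.1
position: [0.4111, 0.2838, 0.2282]
tool_rot: [-0.69, -0.149, 0.695, -0.139]
ft_force: [0.4, -0.9, 0.5]
grip_width: 0.087
time: 2.52
position: [0.4088, 0.2955, 0.2115]
tool_rot: [-0.636, -0.313, 0.637, -0.301]
ft_force: [0.3, -0.0, -0.1]
grip_width: 0.0868
t 2.5167 pos [0.4088 0.2955 0.2115] q [0.39 0.4  1.76 0.02 0.99 1.05] F [ 0.3 -0.  -0.1] w 0.0868 tilt [-1.    -0.016 -0.007]
turn 0.016 shift cm now-axes [6.14 0.59 0.27] after-turn axes [6.14 0.59 0.26]
```

```bash
python3 -m inch '[[[2.5,0.3,0.15,0,1],[3.6,0.3,0.1,0.016,1],[3.5,0,0,0,1],[1.5,0,0,0,1],[0,0,0,0,1]]]'
python3 - <<'E'
from h import *
need(B['b'],.039,YB)
a=camera("top")[110:310,100:360];b=camera("scene")[150:300,130:330]
cv2.imwrite("pics/g1.png",np.hstack([cv2.resize(a,(390,300)),cv2.resize(b,(400,300))])[:,:,::-1])
E
```

```text
time: 2.93
position: [0.4147, 0.2927, 0.099]
tool_rot: [0.644, 0.303, -0.638, 0.292]
ft_force: [-1.0, 0.3, -0.1]
grip_width: 0.0869
t 2.9333 pos [0.4147 0.2927 0.099 ] q [0.38 0.58 1.85 0.03 0.7  1.07] F [-1.   0.3 -0.1] w 0.0869 tilt [-1.    -0.011 -0.015]
turn -0.014 shift cm now-axes [ 5.99 -0.07  0.47] after-turn axes [ 5.99 -0.07  0.47]
```

View pics/g1.png

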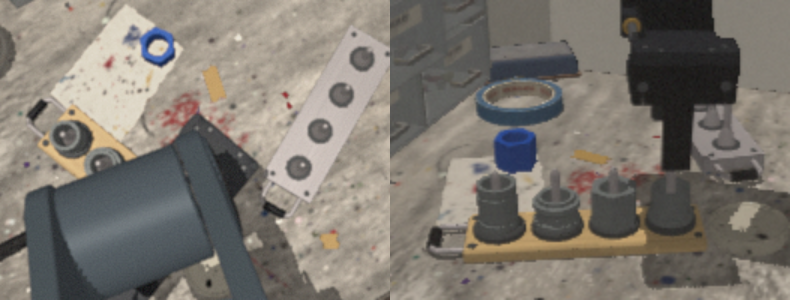

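Left half: the top view, where the arm hides the bush. Right half: the scene view, with the finger just above and in line with the bush (about 672,190). Descending.

```bash
python3 -m inch '[[[0,0,0.5,-0.014,1],[2,0,0,0,1],[2,0,0,0,1],[1,0,0,0,1]]]'
python3 -c "
from h import *;need(B['b'],.039,YB)"
```

```text
time: 3.37
position: [0.4187, 0.2923, 0.0578]
tool_rot: [0.65, 0.308, -0.628, 0.297]
ft_force: [-0.0, 0.2, -1.0]
grip_width: 0.087
t 3.3667 pos [0.4187 0.2923 0.0578] q [0.38 0.66 1.88 0.03 0.58 1.04] F [-0.   0.2 -1. ] w 0.087 tilt [-0.999 -0.001 -0.034]
turn 0.001 shift cm now-axes [ 1.86 -0.47  0.67] after-turn axes [ 1.86 -0.47  0.67]
```

```bash
python3 -m inch '[[[0,-0.45,0.7,0,1],[0,0,0,0,1],[0.9,0,0,0,1],[0.9,0,0,0,1],[0,0,0,0,1]]]'
python3 -c "
from h import *;need(B['b'],.039,YB)"
```

```text
time: 3.78
position: [0.412, 0.2905, 0.0419]
tool_rot: [0.652, 0.308, -0.626, 0.297]
ft_force: [-0.2, 0.4, -0.2]
grip_width: 0.0868
t 3.7833 pos [0.412  0.2905 0.0419] q [0.38 0.69 1.9  0.03 0.52 1.04] F [-0.2  0.4 -0.2] w 0.0868 tilt [-0.999  0.002 -0.039]
turn 0.0 shift cm now-axes [ 0.28 -0.07  0.05] after-turn axes [ 0.28 -0.07  0.05]
```

```bash
python3 -m inch '[[[0.3,0,0,0,1],[0,0,0,0,0],[0,0,0,0,0],[0,0,0,0,0],[0,0,0,0,0],[0,0,0,0,0],[0,0,0,0,0],[0,0,0,0,0]]]' 20
python3 -c "
from h import *;need(B['b'],.039,YB)"
```

```text
time: 4.45
position: [0.4132, 0.2911, 0.039]
tool_rot: [0.653, 0.308, -0.625, 0.297]
ft_force: [0.8, -0.6, -0.5]
grip_width: 0.0483
t 4.45 pos [0.4132 0.2911 0.039 ] q [0.38 0.69 1.9  0.03 0.51 1.04] F [ 0.8 -0.6 -0.5] w 0.0483 tilt [-0.999  0.003 -0.041]
turn 0.001 shift cm now-axes [-0.01 -0.12  0.16] after-turn axes [-0.01 -0.12  0.16]
```

```bash
python3 -m inch '[[[0,0,0,0,0],[0,0,0,0,0],[0,0,0,0,0],[0,0,0,0,0],[0,0,0,0,0]]]'
python3 -c "
from h import *;need(B['b'],.039,YB)"
```

```text
time: 4.87
position: [0.4132, 0.2911, 0.0392]
tool_rot: [0.653, 0.308, -0.625, 0.297]
ft_force: [-0.1, -0.9, 0.1]
grip_width: 0.032
t 4.8667 pos [0.4132 0.2911 0.0392] q [0.38 0.69 1.9  0.03 0.51 1.04] F [-0.1 -0.9  0.1] w 0.032 tilt [-0.999  0.003 -0.041]
turn 0.001 shift cm now-axes [ 0.01 -0.12  0.16] after-turn axes [ 0.01 -0.12  0.16]
```

```bash
python3 -m inch '[[[-1,0,0,0,0],[-2,0,0,0,0],[-2.5,0,0,0,0],[-2.5,0,0,0,0],[-2.5,0,0,0,0],[-1,0,0,0,0],[0,0,0,0,0]]]'
python3 -c "
from h import *;need(K['b'],.14,YK)"
```

```text
time: 5.45
position: [0.4072, 0.2863, 0.1599]
tool_rot: [0.65, 0.308, -0.628, 0.297]
ft_force: [-0.2, 0.1, -1.3]
grip_width: 0.0322
t 5.45 pos [0.4072 0.2863 0.1599] q [0.38 0.46 1.85 0.02 0.81 1.05] F [-0.2  0.1 -1.3] w 0.0322 tilt [-0.999 -0.    -0.034]
turn 1.42 shift cm now-axes [ 1.84 27.59  4.37] after-turn axes [  1.84   8.48 -26.62]
```

```bash
python3 -m inch '[[[0,2,0.3,0,0],[0,3.5,0.5,0,0],[0,3.5,0.5,0,0],[0,3.5,0.5,0,0],[0,3.5,0.5,0,0],[0,3.5,0.5,0,0],[0,3.5,0.5,0,0],[0,3,0.5,0,0]]]'
python3 -m inch '[[[0,0,0,0.12,0],[0,0,0,0.12,0],[0,0,0,0.12,0],[0,0,0,0.12,0],[0,0,0,0.12,0],[0,0,0,0.12,0],[0,0,0,0.12,0],[0,0,0,0.12,0]]]'
python3 -m inch '[[[0,0,0,0.12,0],[0,0,0,0.12,0],[0,0,0,0.12,0],[0,0,0,0.1,0],[0,0,0,0,0]]]'
python3 -c "
from h import *;need(K['b'],.14,YK)"
```

```text
time: 6.12
position: [0.5811, 0.089, 0.1558]
tool_rot: [0.645, 0.313, -0.63, 0.299]
ft_force: [-0.1, 0.6, -1.6]
grip_width: 0.0322
time: 6.78
position: [0.5827, 0.0793, 0.1477]
tool_rot: [0.706, -0.028, -0.706, -0.046]
ft_force: [-0.7, -0.1, -1.9]
grip_width: 0.0324
time: 7.2
position: [0.5779, 0.0793, 0.1428]
tool_rot: [-0.671, 0.197, 0.683, 0.213]
ft_force: [-0.3, -0.4, -1.4]
grip_width: 0.0321
t 7.2 pos [0.5779 0.0793 0.1428] q [-0.07  0.59  1.62  0.03  0.94  2.07] F [-0.3 -0.4 -1.4] w 0.0321 tilt [-1.    -0.016  0.023]
turn -0.053 shift cm now-axes [ 0.26 -0.73 -1.36] after-turn axes [ 0.26 -0.66 -1.39]
```

```bash
python3 -m inch '[[[0,-0.7,-1.5,-0.05,0],[1,0,0,0,0],[1,0,0,0,0],[0,0,0,0,0]]]'
python3 -c "
from h import *;need(K['b'],.041,YK)"
```

```text
time: 7.53
position: [0.5909, 0.0777, 0.1187]
tool_rot: [-0.674, 0.178, 0.69, 0.193]
ft_force: [-0.8, 0.9, -1.7]
grip_width: 0.0324
t 7.5333 pos [0.5909 0.0777 0.1187] q [-0.07  0.64  1.6   0.03  0.92  2.01] F [-0.8  0.9 -1.7] w 0.0324 tilt [-1.    -0.015  0.027]
turn 0.005 shift cm now-axes [ 7.76 -0.03 -0.4 ] after-turn axes [ 7.76 -0.03 -0.4 ]
```

```bash
python3 -m inch '[[[1,0,-0.4,0,0],[1.2,0,-0.05,0,0],[1.2,0,-0.05,0,0],[0,0,0,0,0]]]'
python3 -c "
from h import *;need(K['b'],.041,YK)"
```

```text
time: 7.87
position: [0.5914, 0.0763, 0.0793]
tool_rot: [-0.672, 0.178, 0.692, 0.192]
ft_force: [-0.7, -0.8, -1.2]
grip_width: 0.0318
t 7.8667 pos [0.5914 0.0763 0.0793] q [-0.07  0.7   1.61  0.03  0.85  2.01] F [-0.7 -0.8 -1.2] w 0.0318 tilt [-0.999 -0.012  0.033]
turn 0.006 shift cm now-axes [ 3.83 -0.19 -0.2 ] after-turn axes [ 3.83 -0.19 -0.2 ]
```

```bash
python3 -m inch '[[[0.3,-0.22,-0.2,0,0],[0.8,0,-0.03,0,0],[0.8,0,-0.03,0,0],[0,0,0,0,0]]]'
python3 -c "
from h import *;need(K['b'],.041,YK)"
```

```text
time: 8.2
position: [0.5938, 0.0777, 0.0574]
tool_rot: [-0.672, 0.178, 0.693, 0.192]
ft_force: [0.1, 0.4, -1.2]
grip_width: 0.0322
t 8.2 pos [0.5938 0.0777 0.0574] q [-0.07  0.74  1.61  0.04  0.82  2.01] F [ 0.1  0.4 -1.2] w 0.0322 tilt [-0.999 -0.011  0.034]
turn 0.006 shift cm now-axes [1.64 0.02 0.01] after-turn axes [1.64 0.02 0.01]
```

```bash
python3 -m inch '[[[0.6,0,-0.05,0,0],[0.6,0,-0.02,0,0],[0.3,0,0,0,0],[0.2,0,0,0,0],[0,0,0,0,0]]]'
python3 -c "
from h import *;need(K['b'],.041,YK)"
```

```text
time: 8.62
position: [0.5945, 0.078, 0.0401]
tool_rot: [-0.672, 0.178, 0.693, 0.192]
ft_force: [-0.7, -1.0, 1.2]
grip_width: 0.0325
t 8.6167 pos [0.5945 0.078  0.0401] q [-0.07  0.77  1.62  0.04  0.78  2.01] F [-0.7 -1.   1.2] w 0.0325 tilt [-0.999 -0.012  0.033]
turn 0.006 shift cm now-axes [-0.08  0.06  0.12] after-turn axes [-0.08  0.06  0.12]
```

```bash
python3 -m inch '[[[0,0,0,0,0.65],[0,0,0,0,0.65],[0,0,0,0,0.65],[0,0,0,0,0.65],[0,0,0,0,0.65],[-1.5,0,0,0,0.65],[-3,0,0,0,0.65],[-3,0,0,0,0.65]]]'
python3 -m inch '[[[-3,0,0,0,1],[0,0,0,0,1]]]'
python3 - <<'E'
from h import *
need(B['h'],.15,YB)
cv2.imwrite("pics/s2.png",cv2.resize(camera("scene")[150:300,130:330],(800,600),interpolation=cv2.INTER_CUBIC)[:,:,::-1])
E
```

```text
time: 9.28
position: [0.5923, 0.0761, 0.1113]
tool_rot: [-0.668, 0.179, 0.697, 0.192]
ft_force: [-0.0, -0.6, -0.6]
grip_width: 0.0565
time: 9.45
position: [0.5965, 0.075, 0.1474]
tool_rot: [-0.671, 0.178, 0.694, 0.192]
ft_force: [0.7, -0.2, -0.1]
grip_width: 0.0634
t 9.45 pos [0.5965 0.075  0.1474] q [-0.07  0.61  1.56  0.03  1.    2.01] F [ 0.7 -0.2 -0.1] w 0.0634 tilt [-0.999 -0.011  0.037]
turn -1.413 shift cm now-axes [  0.84 -13.99  26.12] after-turn axes [  0.84 -28.    -9.71]
```

View pics/s2.png

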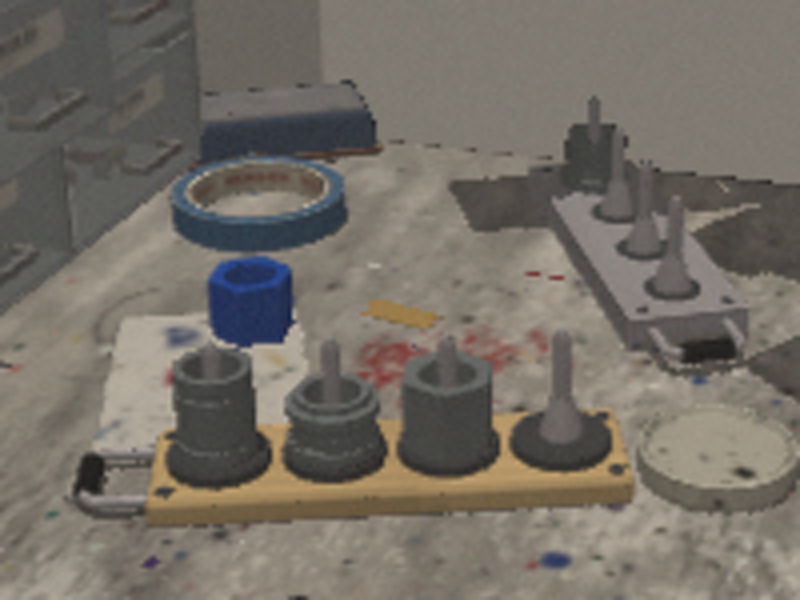

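The bush is upright and flat on the spindle at the far end of the rack (about 595,155). The hex coupling is next.

```bash
python3 -m inch '[[[0,-1.75,3.3,0,1],[0,-1.75,3.3,0,1],[0,-1.75,3.3,0,1],[0,-1.75,3.3,0,1],[0,-1.75,3.3,0,1],[0,-1.75,3.3,0,1],[0,-1.75,3.3,0,1],[0,-1.75,3.3,0,1]]]'
python3 -m inch '[[[0,0,0,-0.12,1],[0,0,0,-0.12,1],[0,0,0,-0.12,1],[0,0,0,-0.12,1],[0,0,0,-0.12,1],[0,0,0,-0.12,1],[0,0,0,-0.12,1],[0,0,0,-0.12,1]]]'
python3 -m inch '[[[0,0,0,-0.12,1],[0,0,0,-0.12,1],[0,0,0,-0.12,1],[0,0,0,-0.05,1],[0,0,0,0,1]]]'
python3 -c "
from h import *;need(B['h'],.10,YB)"
```

```text
time: 10.17
position: [0.4359, 0.3304, 0.1493]
tool_rot: [-0.667, 0.186, 0.694, 0.196]
ft_force: [0.2, 0.2, -0.9]
grip_width: 0.087
time: 10.83
position: [0.4202, 0.3363, 0.1393]
tool_rot: [-0.671, -0.169, 0.706, -0.15]
ft_force: [0.0, -0.3, -0.3]
grip_width: 0.0869
time: 11.25
position: [0.4154, 0.3342, 0.1328]
tool_rot: [-0.619, -0.316, 0.658, -0.29]
ft_force: [0.1, -0.6, 1.1]
grip_width: 0.0871
t 11.25 pos [0.4154 0.3342 0.1328] q [0.45 0.57 1.72 0.05 0.91 1.1 ] F [ 0.1 -0.6  1.1] w 0.0871 tilt [-0.998 -0.057  0.034]
turn 0.002 shift cm now-axes [ 3.09  2.62 -1.28] after-turn axes [ 3.09  2.62 -1.28]
```

```bash
python3 -m inch '[[[0,1.3,-0.6,0,1],[0,1.3,-0.6,0,1],[0,0,0,0,1],[0,0,0,0,1]]]'
python3 -c "
from h import *;need(B['h'],.10,YB)"
python3 -m inch '[[[0,0,0,0.04,1],[0,0,0,0.04,1],[0,0,0,0.04,1],[0,0,0,0.04,1],[0,0,0,0,1]]]'
python3 -c "
from h import *;need(B['h'],.10,YB)"
python3 -m inch '[[[0,0,0,-0.04,1],[0,0,0,-0.04,1],[0,0,0,-0.04,1],[0,0,0,-0.04,1],[0,0,0,0,1]]]'
python3 -c "
from h import *;need(B['h'],.10,YB)"
```

```text
time: 11.58
position: [0.445, 0.3255, 0.1282]
tool_rot: [-0.618, -0.315, 0.66, -0.288]
ft_force: [-0.4, -0.4, -0.1]
grip_width: 0.0873
t 11.5833 pos [0.445  0.3255 0.1282] q [0.41 0.59 1.68 0.04 0.93 1.07] F [-0.4 -0.4 -0.1] w 0.0873 tilt [-0.998 -0.059  0.038]
turn -0.003 shift cm now-axes [ 2.84 -0.23 -0.07] after-turn axes [ 2.84 -0.23 -0.07]
time: 12.0
position: [0.4471, 0.3244, 0.1274]
tool_rot: [-0.641, -0.256, 0.685, -0.234]
ft_force: [0.1, 0.4, -0.7]
grip_width: 0.0871
t 12.0 pos [0.4471 0.3244 0.1274] q [0.41 0.6  1.67 0.04 0.93 1.24] F [ 0.1  0.4 -0.7] w 0.0871 tilt [-0.998 -0.052  0.048]
turn -0.177 shift cm now-axes [ 2.77 -0.46  0.05] after-turn axes [ 2.77 -0.47 -0.03]
time: 12.42
position: [0.4475, 0.3239, 0.1273]
tool_rot: [-0.619, -0.313, 0.661, -0.287]
ft_force: [0.4, 0.8, 0.4]
grip_width: 0.0868
t 12.4167 pos [0.4475 0.3239 0.1273] q [0.4  0.6  1.67 0.04 0.93 1.07] F [0.4 0.8 0.4] w 0.0868 tilt [-0.998 -0.059  0.038]
turn -0.007 shift cm now-axes [ 2.77 -0.53 -0.03] after-turn axes [ 2.77 -0.53 -0.04]
```

```bash
python3 -m inch '[[[0,0,0,0,1],[1.5,-0.3,0,0,1],[2.2,0,0,0,1],[2.2,0,0,0,1],[0,0,0,0,1]]]'
python3 -c "
from h import *;need(B['h'],.036,YB)"
```

```text
time: 12.83
position: [0.4435, 0.3273, 0.069]
tool_rot: [-0.622, -0.312, 0.659, -0.286]
ft_force: [-0.4, 0.1, 0.0]
grip_width: 0.0866
t 12.8333 pos [0.4435 0.3273 0.069 ] q [0.41 0.69 1.71 0.05 0.8  1.07] F [-0.4  0.1  0. ] w 0.0866 tilt [-0.998 -0.056  0.032]
turn -0.01 shift cm now-axes [ 3.31  0.02 -0.02] after-turn axes [ 3.31  0.02 -0.02]
```

```bash
python3 -m inch '[[[1,0,0,0,1],[1,0,0,0,1],[0.9,0,0,0,1],[0,0,0,0,0.5]]]'
python3 -c "
from h import *;need(B['h'],.036,YB)"
python3 -m inch '[[[0,0,0,0,0],[0,0,0,0,0],[0,0,0,0,0],[0,0,0,0,0],[0,0,0,0,0],[0,0,0,0,0],[0,0,0,0,0],[0,0,0,0,0]]]' 20
python3 -m inch '[[[0,0,0,0,0],[0,0,0,0,0],[0,0,0,0,0],[0,0,0,0,0]]]' 20
python3 -c "
from h import *;need(B['h'],.036,YB)"
```

```text
time: 13.17
position: [0.4429, 0.3282, 0.0392]
tool_rot: [-0.623, -0.312, 0.658, -0.286]
ft_force: [-0.8, -0.4, -0.1]
grip_width: 0.0846
t 13.1667 pos [0.4429 0.3282 0.0392] q [0.42 0.74 1.72 0.05 0.73 1.07] F [-0.8 -0.4 -0.1] w 0.0846 tilt [-0.998 -0.055  0.03 ]
turn -0.011 shift cm now-axes [ 0.32 -0.05  0.09] after-turn axes [ 0.32 -0.05  0.09]
time: 13.83
position: [0.4448, 0.329, 0.0414]
tool_rot: [-0.624, -0.312, 0.657, -0.285]
ft_force: [0.7, -0.5, -0.5]
grip_width: 0.0392
time: 14.17
position: [0.4446, 0.3289, 0.0413]
tool_rot: [-0.624, -0.312, 0.657, -0.286]
ft_force: [0.1, 0.8, -0.1]
grip_width: 0.0391
t 14.1667 pos [0.4446 0.3289 0.0413] q [0.42 0.73 1.72 0.05 0.73 1.07] F [ 0.1  0.8 -0.1] w 0.0391 tilt [-0.998 -0.053  0.026]
turn -0.011 shift cm now-axes [ 0.55 -0.12  0.26] after-turn axes [ 0.55 -0.12  0.26]
```

Run:
```python
import cv2
a=cv2.imread("pics/top0.png")[220:255,172:212]
cv2.imwrite("pics/hx.png",cv2.resize(cv2.convertScaleAbs(a,alpha=1.8),None,fx=14,fy=14,interpolation=cv2.INTER_CUBIC))
from h import *
c=np.array(B['h']);ax=np.array([.634,.773]);p=proj("top",[[*c,.05],[*(c+ax*.03),.05]]);print((p-[172,220])*14)
```

```text
[[261.99825158 259.76252259]
 [ 58.59975697  93.28870176]]
```

View pics/hx.png

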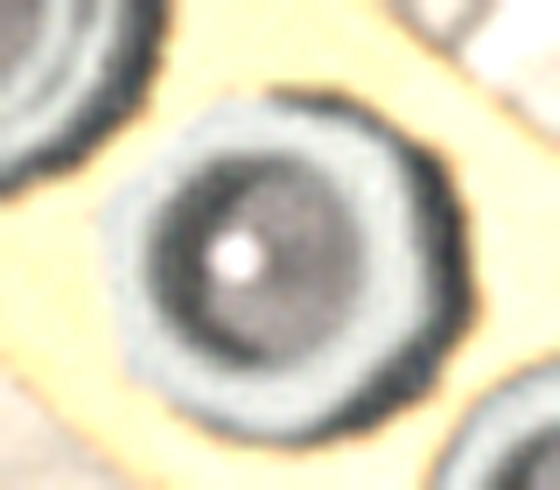

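The picture shows the hex with corners at about (110,205), (135,370) and (430,300). That puts it about 0.3 rad counter-clockwise of the board axis, which fits the 39 mm grip width. I'll reopen, turn and regrip on the flats.

```bash
python3 -m inch '[[[0,0,0,0,0.7],[0,0,0,0,0.7],[0,0,0,0,0.7],[0,0,0,0,0.7],[0,0,0,0,0.7]]]'
python3 -m inch '[[[0,0,0,-0.05,0.7],[0,0,0,-0.05,0.7],[0,0,0,-0.05,0.7],[0,0,0,-0.05,0.7],[0,0,0,-0.05,0.7],[0,0,0,-0.03,0.7],[0,0,0,0,0.7]]]'
python3 -c "
from h import *;need(B['h'],.036,YB+.29)"
```

```text
time: 14.58
position: [0.4447, 0.329, 0.0414]
tool_rot: [-0.624, -0.312, 0.657, -0.286]
ft_force: [-0.6, 0.0, 0.8]
grip_width: 0.0594
time: 15.17
position: [0.445, 0.3291, 0.0417]
tool_rot: [-0.576, -0.405, 0.604, -0.374]
ft_force: [0.1, 0.1, -0.8]
grip_width: 0.0606
t 15.1667 pos [0.445  0.3291 0.0417] q [0.42 0.73 1.72 0.05 0.73 0.78] F [ 0.1  0.1 -0.8] w 0.0606 tilt [-0.998 -0.058  0.009]
turn -0.007 shift cm now-axes [ 0.58 -0.22  0.24] after-turn axes [ 0.58 -0.22  0.24]
```

```bash
python3 -m inch '[[[0.3,-0.15,0.2,0,0.7],[0.2,0,0,0,0.7],[0,0,0,0,0],[0,0,0,0,0],[0,0,0,0,0],[0,0,0,0,0],[0,0,0,0,0],[0,0,0,0,0]]]' 20
python3 -m inch '[[[0,0,0,0,0],[0,0,0,0,0]]]'
python3 -c "
from h import *;need(B['h'],.036,YB+.29)"
```

```text
time: 15.83
position: [0.4423, 0.3277, 0.0361]
tool_rot: [-0.577, -0.404, 0.605, -0.373]
ft_force: [-1.2, 0.5, -0.8]
grip_width: 0.0369
time: 16.0
position: [0.4422, 0.3277, 0.0361]
tool_rot: [-0.577, -0.404, 0.605, -0.373]
ft_force: [0.3, 0.7, 0.2]
grip_width: 0.0368
t 16.0 pos [0.4422 0.3277 0.0361] q [0.41 0.74 1.73 0.06 0.72 0.78] F [0.3 0.7 0.2] w 0.0368 tilt [-0.998 -0.058  0.009]
turn -0.01 shift cm now-axes [ 0.02 -0.05  0.01] after-turn axes [ 0.02 -0.05  0.01]
```

```bash
python3 -m inch '[[[-0.8,0,0,0,0],[-1.5,0,0,0,0],[-2,0,0,0,0],[-2.5,0,0,0,0],[-2.5,0,0,0,0],[-1.5,0,0,0,0],[0,0,0,0,0]]]'
python3 -c "
from h import *;need(K['h'],.14,YK+.29)"
```

```text
time: 16.58
position: [0.4469, 0.3252, 0.1488]
tool_rot: [-0.574, -0.404, 0.607, -0.372]
ft_force: [0.8, 0.6, -1.1]
grip_width: 0.037
t 16.5833 pos [0.4469 0.3252 0.1488] q [0.41 0.56 1.66 0.04 0.97 0.79] F [ 0.8  0.6 -1.1] w 0.037 tilt [-0.998 -0.062  0.014]
turn 1.408 shift cm now-axes [-0.05 18.5  16.27] after-turn axes [ -0.05  19.05 -15.63]
```

```bash
python3 -m inch '[[[0,1.5,1.3,0,0],[0,2.6,2.3,0,0],[0,2.6,2.3,0,0],[0,2.6,2.3,0,0],[0,2.6,2.3,0,0],[0,2.6,2.3,0,0],[0,2.6,2.3,0,0],[0,0.5,0.5,0,0]]]'
python3 -m inch '[[[0,0,0,0.12,0],[0,0,0,0.12,0],[0,0,0,0.12,0],[0,0,0,0.12,0],[0,0,0,0.12,0],[0,0,0,0.12,0],[0,0,0,0.12,0],[0,0,0,0.12,0]]]'
python3 -m inch '[[[0,0,0,0.12,0],[0,0,0,0.12,0],[0,0,0,0.12,0],[0,0,0,0.1,0],[0,0,0,0,0]]]'
python3 -c "
from h import *;need(K['h'],.12,YK+.29)"
```

```text
time: 17.25
position: [0.5476, 0.1074, 0.1377]
tool_rot: [-0.573, -0.407, 0.604, -0.375]
ft_force: [0.7, -0.2, -1.8]
grip_width: 0.0373
time: 17.92
position: [0.5428, 0.1043, 0.1308]
tool_rot: [-0.678, -0.068, 0.73, -0.053]
ft_force: [0.5, 0.1, -1.3]
grip_width: 0.037
time: 18.33
position: [0.5378, 0.1066, 0.1269]
tool_rot: [-0.667, 0.108, 0.729, 0.11]
ft_force: [-0.4, 1.0, -1.0]
grip_width: 0.0366
t 18.3333 pos [0.5378 0.1066 0.1269] q [-0.02  0.6   1.66  0.02  0.96  1.85] F [-0.4  1.  -1. ] w 0.0366 tilt [-0.996  0.01   0.086]
turn -0.064 shift cm now-axes [ 0.56 -0.05 -1.52] after-turn axes [ 0.56  0.05 -1.52]
```

```bash
python3 -m inch '[[[0,0,-0.9,-0.03,0],[0,0,-0.7,-0.03,0],[0,0,0,0,0],[0.8,0,0,0,0],[0.8,0,0,0,0],[0,0,0,0,0]]]'
python3 - <<'E'
from h import *
need(K['h'],.037,YK+.29)
cv2.imwrite("pics/s3.png",cv2.resize(camera("scene")[130:260,200:370],(785,600),interpolation=cv2.INTER_CUBIC)[:,:,::-1])
E
```

```text
time: 18.83
position: [0.5475, 0.104, 0.1057]
tool_rot: [-0.668, 0.081, 0.735, 0.086]
ft_force: [0.1, 0.1, -1.6]
grip_width: 0.0365
t 18.8333 pos [0.5475 0.104  0.1057] q [-0.02  0.65  1.65  0.02  0.94  1.77] F [ 0.1  0.1 -1.6] w 0.0365 tilt [-0.996  0.005  0.094]
turn 0.009 shift cm now-axes [ 6.8   0.01 -1.11] after-turn axes [ 6.8   0.   -1.11]
```

View pics/s3.png

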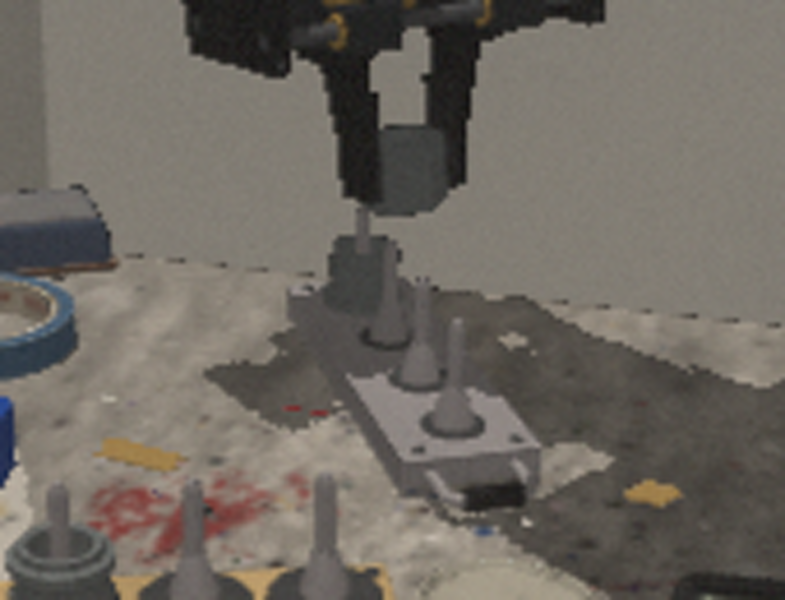

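```bash
python3 -m inch '[[[0,0,-0.5,0,0],[0.8,0,-0.08,0,0],[0.8,0,-0.08,0,0],[0.6,0,-0.06,0,0],[0,0,0,0,0]]]'
python3 -c "
from h import *;need(K['h'],.037,YK+.29)"
```

```text
time: 19.3
position: [0.5525, 0.1029, 0.0812]
tool_rot: [-0.668, 0.081, 0.735, 0.085]
ft_force: [0.3, 0.3, -0.8]
grip_width: 0.0368
t 19.3 pos [0.5525 0.1029 0.0812] q [-0.02  0.69  1.65  0.02  0.9   1.77] F [ 0.3  0.3 -0.8] w 0.0368 tilt [-0.996  0.005  0.094]
turn 0.01 shift cm now-axes [ 4.4   0.03 -0.36] after-turn axes [ 4.4   0.03 -0.36]
```

Underside is at 62 mm and centred within 0.6 mm. Continuing down.

```bash
python3 -m inch '[[[1,0,-0.08,0,0],[1,0,-0.08,0,0],[0.9,0,-0.08,0,0],[0,0,0,0,0]]]'
python3 -c "
from h import *;need(K['h'],.037,YK+.29)"
```

```text
time: 19.63
position: [0.552, 0.1028, 0.0487]
tool_rot: [-0.668, 0.081, 0.735, 0.085]
ft_force: [-1.0, 0.5, -1.6]
grip_width: 0.0366
t 19.6333 pos [0.552  0.1028 0.0487] q [-0.02  0.74  1.66  0.02  0.83  1.77] F [-1.   0.5 -1.6] w 0.0366 tilt [-0.996  0.005  0.094]
turn 0.01 shift cm now-axes [ 1.16  0.02 -0.11] after-turn axes [ 1.16  0.02 -0.11]
```

```bash
python3 -m inch '[[[0.6,0,-0.06,0,0],[0.3,0,-0.03,0,0],[0.2,0,-0.02,0,0],[0.1,0,0,0,0],[0,0,0,0,0]]]'
python3 -c "
from h import *;need(K['h'],.037,YK+.29)"
```

```text
time: 20.05
position: [0.5514, 0.1029, 0.0366]
tool_rot: [-0.667, 0.081, 0.735, 0.085]
ft_force: [-0.9, 0.1, -1.8]
grip_width: 0.0361
t 20.05 pos [0.5514 0.1029 0.0366] q [-0.02  0.76  1.66  0.02  0.81  1.77] F [-0.9  0.1 -1.8] w 0.0361 tilt [-0.995  0.005  0.096]
turn 0.01 shift cm now-axes [-0.04  0.02 -0.05] after-turn axes [-0.04  0.02 -0.05]
```

```bash
python3 -m inch '[[[0.12,0,0,0,0],[0,0,0,0,0]]]'
python3 -m inch '[[[0.12,0,0,0,0],[0,0,0,0,0]]]'
```

```text
time: 20.22
position: [0.5517, 0.1029, 0.0365]
tool_rot: [-0.668, 0.081, 0.735, 0.085]
ft_force: [0.3, 0.2, -1.3]
grip_width: 0.036
time: 20.38
position: [0.5518, 0.103, 0.0363]
tool_rot: [-0.668, 0.081, 0.735, 0.085]
ft_force: [-0.9, -0.9, -0.2]
grip_width: 0.036
```

```bash
python3 -m inch '[[[0,0,0,0,0.65],[0,0,0,0,0.65],[0,0,0,0,0.65],[0,0,0,0,0.65],[0,0,0,0,0.65],[-1.5,0,0.1,0,0.65],[-3,0,0.3,0,0.65],[-3,0,0.3,0,0.65]]]'
python3 -m inch '[[[-3,0,0,0,1],[-1,0,0,0,1],[0,0,0,0,1]]]'
python3 - <<'E'
from h import *
need(B['p'],.15,YB+np.pi)
cv2.imwrite("pics/s4.png",cv2.resize(camera("scene")[150:300,130:330],(600,450),interpolation=cv2.INTER_CUBIC)[:,:,::-1])
E
```

```text
time: 21.05
position: [0.5476, 0.1032, 0.1061]
tool_rot: [-0.663, 0.081, 0.74, 0.085]
ft_force: [0.9, 0.2, -0.8]
grip_width: 0.0565
time: 21.3
position: [0.5545, 0.1026, 0.1523]
tool_rot: [-0.666, 0.081, 0.737, 0.085]
ft_force: [0.3, -0.1, -0.5]
grip_width: 0.0697
t 21.3 pos [0.5545 0.1026 0.1523] q [-0.02  0.59  1.59  0.02  1.06  1.77] F [ 0.3 -0.1 -0.5] w 0.0697 tilt [-0.995  0.006  0.101]
turn -4.261 shift cm now-axes [  1.52 -23.58  14.06] after-turn axes [ 1.52 22.94 15.08]
```

View pics/s4.png

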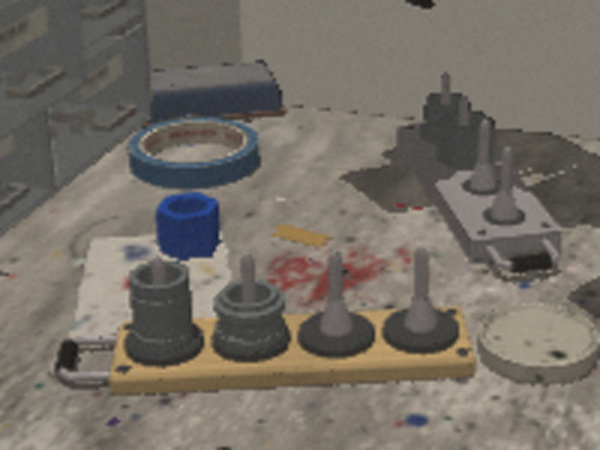

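The hex is upright on the third spindle from the handle (about 460,150), in front of the bush. Fast turns tilt the tool. For the last two parts I'll use the half-turned grasp, turning slowly at first and then fast, so that the drift cancels the tilt.

```bash
python3 -m inch '[[[0,-3,1.8,0,1],[0,-3,1.8,0,1],[0,-3,1.8,0,1],[0,-3,1.8,0,1],[0,-3,1.8,0,1],[0,-3,1.8,0,1],[0,-3,1.8,0,1],[0,-2,1.2,0,1]]]'
python3 -m inch '[[[0,0,0,-0.06,1],[0,0,0,-0.06,1],[0,0,0,-0.06,1],[0,0,0,-0.06,1],[0,0,0,-0.06,1],[0,0,0,-0.06,1],[0,0,0,-0.06,1],[0,0,0,-0.06,1]]]'
python3 -m inch '[[[0,0,0,-0.06,1],[0,0,0,-0.06,1],[0,0,0,-0.06,1],[0,0,0,-0.06,1],[0,0,0,-0.06,1],[0,0,0,-0.06,1],[0,0,0,-0.06,1],[0,0,0,-0.06,1]]]'
python3 -m inch '[[[0,0,0,-0.06,1],[0,0,0,-0.06,1],[0,0,0,-0.06,1],[0,0,0,-0.06,1],[0,0,0,-0.06,1],[0,0,0,-0.06,1],[0,0,0,-0.06,1],[0,0,0,-0.06,1]]]'
python3 -c "
from h import *;need(B['p'],.15,YB+np.pi)"
python3 -m inch '[[[0,0,0,-0.12,1],[0,0,0,-0.12,1],[0,0,0,-0.12,1],[0,0,0,-0.12,1],[0,0,0,-0.12,1],[0,0,0,-0.12,1],[0,0,0,-0.12,1],[0,0,0,-0.12,1]]]'
python3 -c "
from h import *;need(B['p'],.15,YB+np.pi)"
```

```text
time: 22.02
position: [0.4709, 0.3608, 0.1529]
tool_rot: [-0.66, 0.089, 0.741, 0.088]
ft_force: [0.8, -0.3, 0.3]
grip_width: 0.0872
time: 22.68
position: [0.4583, 0.3653, 0.1377]
tool_rot: [-0.651, -0.099, 0.747, -0.086]
ft_force: [0.4, 0.4, 0.3]
grip_width: 0.0871
time: 23.35
position: [0.4495, 0.3609, 0.1223]
tool_rot: [-0.599, -0.281, 0.708, -0.246]
ft_force: [-0.2, -0.2, -1.3]
grip_width: 0.0869
time: 24.02
position: [0.4408, 0.3563, 0.1075]
tool_rot: [-0.509, -0.45, 0.624, -0.385]
ft_force: [0.1, -0.2, -0.2]
grip_width: 0.0868
t 24.0167 pos [0.4408 0.3563 0.1075] q [0.45 0.68 1.57 0.07 1.07 0.71] F [ 0.1 -0.2 -0.2] w 0.0868 tilt [-0.983 -0.169  0.076]
turn -2.761 shift cm now-axes [-4.77  1.97 -1.41] after-turn axes [-4.77 -1.3   2.04]
time: 24.68
position: [0.4319, 0.3517, 0.0932]
tool_rot: [0.255, 0.699, -0.339, 0.576]
ft_force: [0.5, -0.7, -0.2]
grip_width: 0.0869
t 24.6833 pos [0.4319 0.3517 0.0932] q [ 0.45  0.7   1.58  0.07  1.06 -0.29] F [ 0.5 -0.7 -0.2] w 0.0869 tilt [-0.978 -0.18  -0.108]
turn -1.745 shift cm now-axes [-6.43  2.82  0.92] after-turn axes [-6.43 -1.39  2.62]
```

```bash
python3 -m inch '[[[0,0,0,0,1],[0,0,0,0,1],[-3,0,0,0,1],[-3,0,0,0,1],[0,0,0,0,1],[0,0,0,0,1]]]'
python3 -c "
from h import *;need(B['p'],.15,YB+np.pi);print(fwd(robot.get_obs())[:,0])"
python3 -m inch '[[[0,0,0,-0.06,1],[0,0,0,-0.06,1],[0,0,0,-0.06,1],[0,0,0,-0.06,1],[0,0,0,0,1]]]'
python3 -c "
from h import *;need(B['p'],.15,YB+np.pi);print(fwd(robot.get_obs())[:,0])"
python3 -m inch '[[[-3,0,0,0,1],[-3,0,0,0,1],[0,0,0,-0.06,1],[0,0,0,-0.06,1],[0,0,0,-0.06,1],[0,0,0,-0.06,1]]]'
python3 -c "
from h import *;need(B['p'],.15,YB+np.pi);print(fwd(robot.get_obs())[:,0])"
```

```text
time: 25.18
position: [0.4397, 0.3513, 0.1455]
tool_rot: [0.253, 0.7, -0.348, 0.57]
ft_force: [-0.0, -0.5, -0.5]
grip_width: 0.0867
t 25.1833 pos [0.4397 0.3513 0.1455] q [ 0.44  0.64  1.52  0.06  1.2  -0.27] F [-0.  -0.5 -0.5] w 0.0867 tilt [-0.974 -0.199 -0.109]
turn -1.756 shift cm now-axes [-1.22  3.2   0.91] after-turn axes [-1.22 -1.48  2.98]
[-0.22301973 -0.04147864 -0.97393107]
time: 25.6
position: [0.4365, 0.3498, 0.1405]
tool_rot: [0.181, 0.739, -0.263, 0.594]
ft_force: [-0.8, 0.3, -0.6]
grip_width: 0.087
t 25.6 pos [0.4365 0.3498 0.1405] q [ 0.44  0.65  1.53  0.06  1.19 -0.51] F [-0.8  0.3 -0.6] w 0.087 tilt [-0.972 -0.173 -0.157]
turn -1.512 shift cm now-axes [-1.81  3.1   1.73] after-turn axes [-1.81 -1.54  3.2 ]
[-0.22950794 -0.04455767 -0.97228634]
time: 26.1
position: [0.4463, 0.3508, 0.194]
tool_rot: [0.108, 0.768, -0.178, 0.606]
ft_force: [1.0, -0.6, -0.1]
grip_width: 0.0867
t 26.1 pos [0.4463 0.3508 0.194 ] q [ 0.44  0.59  1.46  0.06  1.33 -0.74] F [ 1.  -0.6 -0.1] w 0.0867 tilt [-0.969 -0.143 -0.202]
turn -1.279 shift cm now-axes [3.56 2.91 2.62] after-turn axes [ 3.56 -1.67  3.54]
[-0.24228988 -0.05045805 -0.96889091]
```

```bash
cat >> h.py <<'E'
def st():
    o=robot.get_obs();print("   ",o["time"].__round__(2),o["position"].round(4),"xaxis",fwd(o)[:2,0].round(4),"q",o["q"][1:5].round(3))
E
S='from h import *;st()'
python3 -m inch '[[[0,0,0,0,1],[0,0,0,0,1]]]' >/dev/null; python3 -c "$S"
python3 -m inch '[[[3,0,0,0,1],[3,0,0,0,1],[0,0,0,0,1],[0,0,0,0,1]]]' >/dev/null; python3 -c "$S"
python3 -m inch '[[[-1,0,0,0,1],[-1,0,0,0,1],[-1,0,0,0,1],[-1,0,0,0,1],[-1,0,0,0,1],[0,0,0,0,1]]]' >/dev/null; python3 -c "$S"
python3 -m inch '[[[0,2.6,1.4,0,1],[0,2.6,1.4,0,1],[0,0,0,0,1],[0,0,0,0,1]]]'  >/dev/null; python3 -c "$S"
python3 -m inch '[[[0,-2.6,-1.4,0,1],[0,-2.6,-1.4,0,1],[0,0,0,0,1],[0,0,0,0,1]]]'  >/dev/null; python3 -c "$S"
```

```text
26.27 [0.4452 0.3503 0.1923] xaxis [-0.245  -0.0517] q [0.596 1.459 0.059 1.333]
    26.6 [0.4309 0.3475 0.1324] xaxis [-0.2433 -0.0508] q [0.657 1.54  0.063 1.189]
    27.1 [0.4485 0.3521 0.1918] xaxis [-0.2352 -0.047 ] q [0.597 1.457 0.059 1.324]
    27.43 [0.4977 0.3889 0.1861] xaxis [-0.2269 -0.043 ] q [0.678 1.298 0.063 1.39 ]
    27.77 [0.4493 0.3518 0.1996] xaxis [-0.2269 -0.0433] q [0.584 1.456 0.059 1.329]
```

```bash
S='from h import *;st()'
python3 -m inch '[[[0,0.9,0.5,0,1],[0,0.9,0.5,0,1],[0,0.9,0.5,0,1],[0,0.9,0.5,0,1],[0,0.9,0.5,0,1],[0,0.9,0.5,0,1]]]'  >/dev/null; python3 -c "$S"
python3 -m inch '[[[0,-3.5,-2,0,1],[0,-3.5,-2,0,1]]]'  >/dev/null; python3 -c "$S"
python3 -m inch '[[[-0.3,0,0,0,1],[-0.3,0,0,0,1],[-0.3,0,0,0,1],[-0.3,0,0,0,1],[-0.3,0,0,0,1],[-0.3,0,0,0,1],[-0.3,0,0,0,1],[-0.3,0,0,0,1]]]'  >/dev/null; python3 -c "$S"
python3 -m inch '[[[4,0,0,0,1],[0,0,0,0,1]]]'  >/dev/null; python3 -c "$S"
python3 -m inch '[[[0,0,0,0.06,1],[0,0,0,0.06,1],[0,0,0,0.06,1],[0,0,0,0.06,1]]]'  >/dev/null; python3 -c "$S"
```

```text
28.27 [0.5048 0.3925 0.188 ] xaxis [-0.2206 -0.0396] q [0.683 1.28  0.063 1.396]
    28.43 [0.4517 0.3522 0.1962] xaxis [-0.2144 -0.0359] q [0.584 1.463 0.06  1.306]
    29.1 [0.4586 0.3545 0.2193] xaxis [-0.2185 -0.0379] q [0.569 1.42  0.059 1.369]
    29.27 [0.4523 0.354  0.1819] xaxis [-0.2126 -0.0351] q [0.602 1.473 0.061 1.276]
    29.6 [0.454  0.3548 0.1853] xaxis [-0.2123 -0.035 ] q [0.601 1.465 0.061 1.285]
```

```bash
S='from h import *;st()'
python3 -m inch '[[[0,3.5,2,0,1],[0,3.5,2,0,1],[0,-3.5,-2,0,1],[0,-3.5,-2,0,1],[0,3.5,2,0,1],[0,3.5,2,0,1],[0,-3.5,-2,0,1],[0,-3.5,-2,0,1]]]'  >/dev/null; python3 -c "$S"
python3 -m inch '[[[4,0,0,0,1],[-4,0,0,0,1],[4,0,0,0,1],[-4,0,0,0,1],[4,0,0,0,1],[-4,0,0,0,1],[4,0,0,0,1],[-4,0,0,0,1]]]'  >/dev/null; python3 -c "$S"
python3 -m inch '[[[4,0,0,0,1],[0,0,0,0,1],[-1,0,0,0,1],[-1,0,0,0,1],[-1,0,0,0,1],[-1,0,0,0,1],[4,0,0,0,1],[0,0,0,0,1]]]'  >/dev/null; python3 -c "$S"
```

```text
30.27 [0.4474 0.3498 0.1488] xaxis [-0.2846 -0.0684] q [0.671 1.457 0.06  1.305]
    30.93 [0.4313 0.3407 0.1369] xaxis [-0.4321 -0.1379] q [0.745 1.395 0.057 1.47 ]
    31.6 [0.439  0.3447 0.1315] xaxis [-0.4181 -0.1308] q [0.754 1.385 0.058 1.453]
```

```bash
S='from h import *;st()'
python3 -m inch '[[[0,0,0,0,1],[0,0,0,0,1]]]'  >/dev/null; python3 -c "$S"
python3 -m inch '[[[-1,0,0,0,1],[-1,0,0,0,1],[-1,0,0,0,1],[-1,0,0,0,1],[-1,0,0,0,1],[-1,0,0,0,1],[0,0,0,0,1],[0,0,0,0,1]]]'  >/dev/null; python3 -c "$S"
python3 -m inch '[[[0,2.6,1.4,0,1],[0,2.6,1.4,0,1],[0,0,0,0,1],[0,0,0,0,1]]]'  >/dev/null; python3 -c "$S"
python3 -m inch '[[[-4,0,0,0,1],[0,0,0,0,1],[0,0,0,0,1]]]'  >/dev/null; python3 -c "$S"
python3 -m inch '[[[4,0,0,0,1],[0,0,0,0,1],[0,0,0,0,1]]]'  >/dev/null; python3 -c "$S"
```

```text
31.77 [0.4414 0.3457 0.1355] xaxis [-0.4139 -0.1288] q [0.749 1.379 0.058 1.459]
    32.43 [0.4757 0.3573 0.2052] xaxis [-0.3984 -0.1218] q [0.703 1.243 0.055 1.622]
    32.77 [0.5264 0.3783 0.1823] xaxis [-0.3976 -0.1217] q [0.801 1.094 0.054 1.671]
    33.02 [0.5381 0.3815 0.217 ] xaxis [-0.4078 -0.1264] q [0.792 1.018 0.054 1.769]
    33.27 [0.5171 0.3744 0.1817] xaxis [-0.4108 -0.1279] q [0.796 1.114 0.054 1.673]
```

```bash
S='from h import *;st()'
python3 -m inch '[[[-2,0,0,0,1],[-2,0,0,0,1],[-2,0,0,0,1],[-2,0,0,0,1],[-2,0,0,0,1],[-2,0,0,0,1],[0,0,0,0,1],[0,0,0,0,1]]]'  >/dev/null; python3 -c "$S"
python3 -m inch '[[[2,0,0,0,1],[2,0,0,0,1],[2,0,0,0,1],[2,0,0,0,1],[2,0,0,0,1],[2,0,0,0,1],[0,0,0,0,1],[0,0,0,0,1]]]'  >/dev/null; python3 -c "$S"
python3 -m inch '[[[-1,0,0,0,1],[-1,0,0,0,1],[-1,0,0,0,1],[-1,0,0,0,1],[-1,0,0,0,1],[-1,0,0,0,1],[-1,0,0,0,1],[-1,0,0,0,1]]]'  >/dev/null; python3 -c "$S"
python3 -m inch '[[[1,0,0,0,1],[1,0,0,0,1],[1,0,0,0,1],[1,0,0,0,1],[1,0,0,0,1],[1,0,0,0,1],[1,0,0,0,1],[0,0,0,0,1]]]'  >/dev/null; python3 -c "$S"
```

```text
33.93 [0.5662 0.3907 0.2983] xaxis [-0.4151 -0.131 ] q [0.785 0.817 0.054 1.986]
    34.6 [0.5092 0.3727 0.1834] xaxis [-0.4192 -0.1338] q [0.789 1.129 0.053 1.676]
    35.27 [0.5498 0.3859 0.2689] xaxis [-0.409  -0.1291] q [0.772 0.92  0.053 1.89 ]
    35.93 [0.522  0.377  0.2061] xaxis [-0.3984 -0.1242] q [0.773 1.088 0.053 1.708]
```

```bash
S='from h import *;st()'
python3 -m inch '[[[1,0,0,0,1],[-1,0,0,0,1],[1,0,0,0,1],[-1,0,0,0,1],[1,0,0,0,1],[-1,0,0,0,1],[0,0,0,0,1],[0,0,0,0,1]]]'  >/dev/null; python3 -c "$S"
python3 -m inch '[[[1,0,0,0,1],[0,0,0,0,1],[1,0,0,0,1],[0,0,0,0,1],[1,0,0,0,1],[0,0,0,0,1],[0,0,0,0,1]]]'  >/dev/null; python3 -c "$S"
python3 -m inch '[[[-1,0.8,0.5,0,1],[-1,0.8,0.5,0,1],[-1,0.8,0.5,0,1],[-1,0.8,0.5,0,1],[-1,0.8,0.5,0,1],[-1,0.8,0.5,0,1],[0,0,0,0,1]]]'  >/dev/null; python3 -c "$S"
python3 -m inch '[[[0,-0.9,-0.5,0,1],[0,-0.9,-0.5,0,1],[0,-0.9,-0.5,0,1],[0,-0.9,-0.5,0,1],[0,-0.9,-0.5,0,1],[0,-0.9,-0.5,0,1],[0,0,0,0,1]]]'  >/dev/null; python3 -c "$S"
```

```text
36.6 [0.5234 0.3775 0.2102] xaxis [-0.397  -0.1236] q [0.77  1.081 0.053 1.716]
    37.18 [0.5099 0.3732 0.1801] xaxis [-0.3972 -0.1238] q [0.78  1.148 0.053 1.639]
    37.77 [0.5831 0.3973 0.2103] xaxis [-0.4022 -0.1264] q [0.87  0.862 0.05  1.841]
    38.35 [0.5194 0.3724 0.236 ] xaxis [-0.4124 -0.1312] q [0.748 1.063 0.051 1.776]
```

Run:
```python
from h import *
for a in (-60,-40,-20,0,17,35):
  P=[[r*np.cos(np.radians(a)),r*np.sin(np.radians(a)),z] for r in(.6,.9) for z in(.0,.15)]
  print(a,proj("top",P).round(0).tolist(),proj("scene",P).round(0).tolist())
for n in("top","scene"):
  i=camera_info(n);print(-cv2.Rodrigues(i["rvec"])[0].T@i["tvec"])
```

```text
-60 [[685.0, 319.0], [771.0, 332.0], [819.0, 232.0], [927.0, 228.0]] [[502.0, 172.0], [515.0, 119.0], [483.0, 143.0], [493.0, 98.0]]
-40 [[604.0, 227.0], [673.0, 222.0], [699.0, 100.0], [783.0, 71.0]] [[426.0, 169.0], [435.0, 116.0], [389.0, 140.0], [395.0, 95.0]]
-20 [[500.0, 168.0], [549.0, 152.0], [548.0, 15.0], [604.0, -30.0]] [[358.0, 175.0], [364.0, 120.0], [303.0, 146.0], [305.0, 99.0]]
0 [[384.0, 148.0], [410.0, 127.0], [380.0, -17.0], [404.0, -68.0]] [[298.0, 192.0], [301.0, 131.0], [218.0, 163.0], [216.0, 110.0]]
17 [[284.0, 162.0], [290.0, 144.0], [233.0, 2.0], [229.0, -47.0]] [[253.0, 217.0], [253.0, 149.0], [144.0, 191.0], [137.0, 129.0]]
35 [[185.0, 210.0], [171.0, 201.0], [86.0, 68.0], [53.0, 31.0]] [[216.0, 261.0], [213.0, 181.0], [58.0, 245.0], [42.0, 168.0]]
[0.41575108 0.22949799 0.88286401]
[-0.04034591  0.7632103   0.40917466]
```

```bash
python3 -c "
from h import *;need((.66,.06),.33,YB+np.pi);M=fwd(robot.get_obs());print(M.round(2));print('radial10cm',(M.T@np.array([10,.9,0])).round(2))"
```

```text
t 38.35 pos [0.5194 0.3724 0.236 ] q [ 0.42  0.75  1.06  0.05  1.78 -0.46] F [ 0.3 -0.4  0.9] w 0.087 tilt [-0.902 -0.364 -0.234]
turn -1.527 shift cm now-axes [-10.17 -18.83  28.36] after-turn axes [-10.17 -29.15 -17.57]
[[-0.41  0.56  0.72]
 [-0.13  0.74 -0.65]
 [-0.9  -0.36 -0.23]]
radial10cm [-4.24  6.26  6.6 ]
```

```bash
S='from h import *;st()'
python3 -m inch '[[[-0.5,-0.8,1.2,0,1],[-0.8,-1.5,2.3,0,1],[-0.8,-1.5,2.3,0,1],[-0.8,-1.5,2.3,0,1],[-0.8,-1.5,2.3,0,1],[-0.8,-1.5,2.3,0,1],[-0.8,-1.5,2.3,0,1],[-0.8,-1.5,2.3,0,1]]]' >/dev/null
python3 -m inch '[[[-0.8,-1.5,2.3,0,1],[-0.8,-1.5,2.3,0,1],[-0.8,-1.5,2.3,0,1],[-0.8,-1.5,2.3,0,1],[-0.5,-0.8,1.2,0,1],[0,0,0,0,1],[0,0,0,0,1]]]' >/dev/null; python3 -c "$S"
python3 -m inch '[[[-0.8,1.2,1.3,0,1],[-1.5,2.2,2.3,0,1],[-1.5,2.2,2.3,0,1],[-1.5,2.2,2.3,0,1],[0,0,0,0,1]]]' >/dev/null;python3 -c "$S"
python3 -m inch '[[[-1.5,2.2,2.3,0,1],[-1.5,2.2,2.3,0,1],[-1.5,2.2,2.3,0,1],[0,0,0,0,1]]]' ;python3 -c "$S"
```

```text
39.6 [0.6614 0.0414 0.33  ] xaxis [-0.418  -0.1367] q [ 0.727  0.857 -0.167  1.983]
    40.02 [0.78   0.0594 0.324 ] xaxis [-0.4285 -0.1363] q [ 1.007  0.284 -0.189  2.287]
time: 40.35
position: [0.8063, 0.0693, 0.2863]
tool_rot: [0.134, 0.772, -0.323, 0.532]
ft_force: [0.6, 0.4, -1.1]
grip_width: 0.0872
    40.35 [0.8063 0.0693 0.2863] xaxis [-0.3987 -0.1366] q [ 1.069  0.227 -0.178  2.252]
```

```bash
S='from h import *;st()'
python3 -m inch '[[[-1.5,2.2,2.3,0,1],[-1.5,2.2,2.3,0,1],[-1.5,2.2,2.3,0,1],[-1.5,2.2,2.3,0,1],[-1.5,2.2,2.3,0,1],[-1.5,2.2,2.3,0,1],[-1.5,2.2,2.3,0,1],[-1.5,2.2,2.3,0,1]]]' ;python3 -c "$S"
```

```text
time: 41.02
position: [0.8622, 0.078, 0.2568]
tool_rot: [0.159, 0.723, -0.297, 0.603]
ft_force: [0.2, -0.4, 0.0]
grip_width: 0.0866
    41.02 [0.8622 0.078  0.2568] xaxis [-0.2218 -0.1282] q [ 1.086  0.219 -0.144  2.059]
```

Run:
```python
from h import *
a=camera("top");b=camera("scene")
cv2.imwrite("pics/w.png",cv2.resize(np.hstack([a,b]),(800,300))[:,:,::-1])
```

```text
(no output)
```

View pics/w.png

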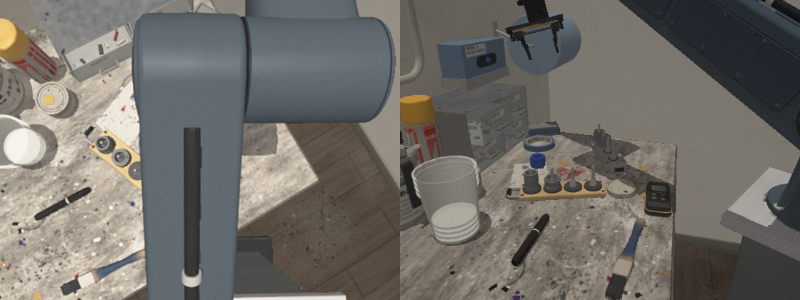

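The right half shows the gripper in front of the blue drum, so I won't go any further left. I'll keep pushing outward at the reach limit, drifting slightly right, to take out the rest of the tilt.

```bash
S='from h import *;st()'
python3 -m inch '[[[-0.7,1.6,3.0,0,1],[-0.7,1.6,3.0,0,1],[-0.6,1.6,3.0,0,1],[-0.6,1.6,3.0,0,1],[0,0,0,0,1]]]' ;python3 -c "$S"
```

```text
time: 41.53
position: [0.8709, 0.0742, 0.254]
tool_rot: [0.169, 0.718, -0.286, 0.611]
ft_force: [1.0, -1.0, -0.7]
grip_width: 0.0867
    41.53 [0.8709 0.0742 0.254 ] xaxis [-0.1956 -0.1075] q [ 1.085  0.221 -0.121  2.03 ]
```

```bash
S='from h import *;st()'
python3 -m inch '[[[-0.7,1.9,3.1,0,1],[-0.7,1.9,3.1,0,1],[-0.6,1.9,3.1,0,1],[-0.6,1.9,3.1,0,1],[-0.5,1.9,3.1,0,1],[-0.5,1.9,3.1,0,1],[0,0,0,0,1]]]' ;python3 -c "$S"
```

```text
time: 42.12
position: [0.8757, 0.0775, 0.2573]
tool_rot: [0.182, 0.713, -0.28, 0.616]
ft_force: [0.2, -0.5, -0.8]
grip_width: 0.0869
    42.12 [0.8757 0.0775 0.2573] xaxis [-0.1751 -0.0864] q [ 1.079  0.222 -0.098  2.015]
```

```bash
S='from h import *;st()'
python3 -m inch '[[[-1.8,2.2,2.3,0,1],[-1.8,2.2,2.3,0,1],[-1.8,2.2,2.3,0,1],[-1.8,2.2,2.3,0,1],[0,0,0,0,1]]]' >/dev/null;python3 -c "$S"
python3 -m inch '[[[0.8,2.2,2.3,0,1],[0.8,2.2,2.3,0,1],[0.8,2.2,2.3,0,1],[0.8,2.2,2.3,0,1],[0,0,0,0,1]]]' >/dev/null;python3 -c "$S"
```

```text
42.53 [0.896  0.0842 0.2752] xaxis [-0.0829 -0.0763] q [ 1.057  0.22  -0.083  1.947]
    42.95 [0.9009 0.0918 0.2633] xaxis [-0.0739 -0.0885] q [ 1.069  0.221 -0.094  1.925]
```

```bash
S='from h import *;st()'
python3 -m inch '[[[-1.8,2.0,2.6,0,1],[-1.8,2.0,2.6,0,1],[-1.8,2.0,2.6,0,1],[-1.8,2.0,2.6,0,1],[0,0,0,0,1]]]' >/dev/null;python3 -c "$S"
python3 -c "from h import *;need((.60,.30),.20,YB)"
```

```text
43.37 [0.9116 0.0909 0.2856] xaxis [-0.0149 -0.0595] q [ 1.042  0.224 -0.063  1.89 ]
t 43.3667 pos [0.9116 0.0909 0.2856] q [-0.    1.04  0.22 -0.06  1.89 -0.9 ] F [-0.8  0.9  4.5] w 0.0872 tilt [-0.998 -0.055  0.027]
turn 1.562 shift cm now-axes [  7.76  -3.48 -37.54] after-turn axes [  7.76 -37.57   3.14]
```

```bash
S='from h import *;st()'
python3 -m inch '[[[0,-1,-1.2,0,1],[0.3,-1.9,-2.3,0,1],[0.3,-1.9,-2.3,0,1],[0.3,-1.9,-2.3,0,1],[0.3,-1.9,-2.3,0,1],[0.3,-1.9,-2.3,0,1],[0.3,-1.9,-2.3,0,1],[0.3,-1.9,-2.3,0,1]]]' >/dev/null;python3 -c "$S"
python3 -m inch '[[[0.3,-1.9,-2.3,0,1],[0.3,-1,-2.3,0,1],[0.3,0,-2.5,0,1],[0.3,1,-2.5,0,1],[0.3,1.5,-2.5,0,1],[0.3,1.5,-2.5,0,1],[0.3,1.5,-2.5,0,1],[0.3,1.5,-2.5,0,1]]]' >/dev/null;python3 -c "$S"
python3 -c "from h import *;need(B['s'],.17,YB)"
```

```text
44.03 [0.6921 0.0782 0.2528] xaxis [ 0.0103 -0.0614] q [ 0.61   1.217 -0.063  1.304]
    44.7 [0.5742 0.2231 0.2156] xaxis [ 0.0325 -0.0641] q [ 0.534  1.48  -0.078  1.111]
t 44.7 pos [0.5742 0.2231 0.2156] q [ 0.22  0.53  1.48 -0.08  1.11 -0.59] F [0.1 0.6 0.8] w 0.0874 tilt [-0.997 -0.026  0.067]
turn 1.531 shift cm now-axes [  3.17   8.7  -17.51] after-turn axes [  3.17 -17.14  -9.4 ]
```

```bash
S='from h import *;st()'
python3 -m inch '[[[0,1.2,-2.4,0,1],[0,1.2,-2.4,0,1],[0,1.2,-2.4,0,1],[0,1.2,-2.4,0,1],[0,1.2,-2.4,0,1],[0,1.2,-2.4,0,1],[0,0.5,-1,0,1],[0,0,0,0,1]]]' >/dev/null;python3 -c "$S"
python3 -m inch '[[[0,0,0,0.12,1],[0,0,0,0,1],[0,0,0,0.12,1],[0,0,0,0,1],[0,0,0,0.12,1],[0,0,0,0,1],[0,0,0,0.12,1],[0,0,0,0,1]]]' >/dev/null;python3 -c "$S"
python3 -m inch '[[[0,0,0,0.12,1],[0,0,0,0,1],[0,0,0,0.12,1],[0,0,0,0,1],[0,0,0,0.12,1],[0,0,0,0,1],[0,0,0,0.12,1],[0,0,0,0,1]]]' >/dev/null
python3 -m inch '[[[0,0,0,0.12,1],[0,0,0,0,1],[0,0,0,0.12,1],[0,0,0,0,1],[0,0,0,0.12,1],[0,0,0,0,1],[0,0,0,0.12,1],[0,0,0,0,1]]]' >/dev/null
python3 -c "from h import *;st();need(B['s'],.11,YB)"
```

```text
45.37 [0.5213 0.3901 0.1996] xaxis [ 0.0544 -0.0545] q [ 0.597  1.405 -0.082  1.12 ]
    46.03 [0.5307 0.3811 0.1993] xaxis [ 0.0619 -0.0566] q [ 0.598  1.404 -0.088  1.113]
    47.37 [0.5333 0.3767 0.1997] xaxis [ 0.0631 -0.0588] q [ 0.597  1.405 -0.091  1.112]
t 47.3667 pos [0.5333 0.3767 0.1997] q [ 0.48  0.6   1.41 -0.09  1.11  1.01] F [ 0.2 -0.3  0.8] w 0.0869 tilt [-0.996  0.083  0.022]
turn 0.197 shift cm now-axes [ 8.6  -4.65 -0.97] after-turn axes [ 8.6  -4.75 -0.04]
```

```bash
S='from h import *;st()'
python3 -m inch '[[[0,0,0,0.1,1],[0,0,0,0,1],[0,0,0,0.1,1],[0,0,0,0,1],[0,-2.3,0,0,1],[0,-2.3,0,0,1],[0,0,0,0,1],[0,0,0,0,1]]]' >/dev/null;python3 -c "$S"
python3 -m inch '[[[2,-0.1,0,0,1],[2,0,0,0,1],[2,0,0,0,1],[1.5,0,0,0,1],[0,0,0,0,1],[0,0,0,0,1]]]' >/dev/null
python3 -c "from h import *;st();need(B['s'],.036,YB)"
```

```text
48.03 [0.4972 0.4046 0.1957] xaxis [ 0.0643 -0.0593] q [ 0.588  1.437 -0.095  1.094]
    48.53 [0.5067 0.4006 0.1213] xaxis [ 0.0725 -0.0563] q [ 0.684  1.487 -0.106  0.939]
t 48.5333 pos [0.5067 0.4006 0.1213] q [ 0.54  0.68  1.49 -0.11  0.94  1.19] F [-1.  -0.1 -0. ] w 0.0872 tilt [-0.996  0.092  0.006]
turn 0.091 shift cm now-axes [ 8.46 -1.2   0.07] after-turn axes [ 8.46 -1.19  0.18]
```

```bash
S='from h import *;st()'
python3 -m inch '[[[0,-0.4,0,0.08,1],[0,0,0,0,1],[1.5,-0.13,0,0,1],[1.5,-0.13,0,0,1],[1.5,-0.13,0,0,1],[1,-0.1,0,0,1],[0,0,0,0,1],[0,0,0,0,1]]]' >/dev/null
python3 -c "from h import *;st();need(B['s'],.036,YB)"
```

```text
49.2 [0.5123 0.4049 0.0734] xaxis [ 0.0884 -0.0485] q [ 0.753  1.506 -0.118  0.835]
t 49.2 pos [0.5123 0.4049 0.0734] q [ 0.54  0.75  1.51 -0.12  0.83  1.27] F [-0.9  0.4  0.1] w 0.087 tilt [-0.995  0.1   -0.016]
turn 0.028 shift cm now-axes [ 3.64 -0.97  0.88] after-turn axes [ 3.64 -0.94  0.91]
```

```bash
S='from h import *;st()'
python3 -m inch '[[[0,-0.6,0.85,0.02,1],[0,0,0,0,1],[1.2,-0.12,0.02,0,1],[0,0,0,0,1],[1.2,-0.12,0.02,0,1],[0,0,0,0,1],[0.5,-0.05,0,0,1],[0,0,0,0,1]]]' >/dev/null
python3 -c "from h import *;st();need(B['s'],.036,YB)"
```

```text
49.87 [0.5073 0.404  0.0452] xaxis [ 0.0973 -0.0436] q [ 0.788  1.535 -0.127  0.761]
t 49.8667 pos [0.5073 0.404  0.0452] q [ 0.54  0.79  1.53 -0.13  0.76  1.3 ] F [-0.2  0.1 -0.4] w 0.0873 tilt [-0.994  0.103 -0.027]
turn 0.012 shift cm now-axes [ 0.88 -0.34  0.48] after-turn axes [ 0.88 -0.34  0.49]
```

```bash
S='from h import *;st()'
python3 -m inch '[[[0,-0.25,0.45,0.01,1],[0,0,0,0,1],[0.8,-0.08,0,0,1],[0,0,0,0,1]]]' >/dev/null
python3 -c "from h import *;st();need(B['s'],.036,YB)"
```

```text
50.2 [0.5023 0.402  0.0358] xaxis [ 0.0971 -0.0438] q [ 0.798  1.551 -0.131  0.736]
t 50.2 pos [0.5023 0.402  0.0358] q [ 0.54  0.8   1.55 -0.13  0.74  1.32] F [-0.7  0.3 -0. ] w 0.0868 tilt [-0.994  0.103 -0.028]
turn 0.001 shift cm now-axes [-0.02  0.01 -0.01] after-turn axes [-0.02  0.01 -0.02]
```

```bash
python3 -m inch '[[[0,0,0,0,0],[0,0,0,0,0],[0,0,0,0,0],[0,0,0,0,0],[0,0,0,0,0],[0,0,0,0,0],[0,0,0,0,0],[0,0,0,0,0]]]' 15 >/dev/null
python3 -m inch '[[[0,0,0,0,0],[0,0,0,0,0],[0,0,0,0,0],[0,0,0,0,0],[0,0,0,0,0]]]' 15
python3 - <<'E'
from h import *
st();need(B['s'],.036,YB)
cv2.imwrite("pics/s5.png",cv2.resize(camera("scene")[190:290,130:290],(800,500),interpolation=cv2.INTER_CUBIC)[:,:,::-1])
E
```

```text
time: 51.28
position: [0.5032, 0.4023, 0.0365]
tool_rot: [0.663, 0.274, -0.613, 0.331]
ft_force: [-0.0, -0.4, -0.2]
grip_width: 0.0339
    51.28 [0.5032 0.4023 0.0365] xaxis [ 0.099  -0.0429] q [ 0.797  1.55  -0.131  0.736]
t 51.2833 pos [0.5032 0.4023 0.0365] q [ 0.54  0.8   1.55 -0.13  0.74  1.32] F [-0.  -0.4 -0.2] w 0.0339 tilt [-0.994  0.104 -0.029]
turn 0.001 shift cm now-axes [ 0.05 -0.04  0.07] after-turn axes [ 0.05 -0.04  0.07]
```

View pics/s5.png

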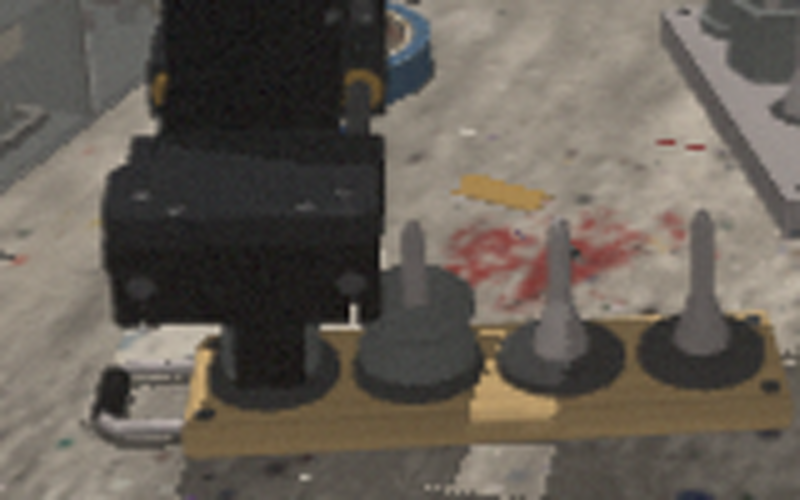

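The sleeve is gripped (34 mm) and the pulley stands clear beside it. Lifting straight up.

```bash
python3 -m inch '[[[-0.8,0.08,-0.02,0,0],[-1.2,0.12,-0.03,0,0],[-1.8,0.18,-0.05,0,0],[-2,0.2,-0.06,0,0],[-2,0.2,-0.06,0,0],[-1.2,0.12,0,0,0],[0,0,0,0,0],[0,0,0,0,0]]]' 25 >/dev/null
python3 -c "from h import *;st();need(K['s'],.14,YB)"
```

```text
52.0 [0.5011 0.4017 0.1344] xaxis [ 0.0963 -0.0438] q [ 0.654  1.51  -0.11   0.92 ]
t 52.0 pos [0.5011 0.4017 0.1344] q [ 0.54  0.65  1.51 -0.11  0.92  1.29] F [-0.7  0.5 -1.1] w 0.0336 tilt [-0.994  0.102 -0.027]
turn 0.002 shift cm now-axes [ 0.23 13.39 21.39] after-turn axes [ 0.23 13.42 21.36]
```

```bash
python3 -m inch '[[[0,0.8,1.3,0,0],[0,1.5,2.4,0,0],[0,1.5,2.4,0,0],[0,1.5,2.4,0,0],[0,1.5,2.4,0,0],[0,1.5,2.4,0,0],[0,1.5,2.4,0,0],[0,1.5,2.4,0,0]]]' >/dev/null
python3 -m inch '[[[0,1.1,1.8,0,0],[0,0.5,0.8,0,0],[0,0,0,0,0],[0,0,0,0,0]]]' >/dev/null
python3 -c "from h import *;st();need(K['s'],.11,YB)"
```

```text
53.0 [0.4638 0.1519 0.1365] xaxis [ 0.0877 -0.0419] q [ 0.483  1.914 -0.085  0.664]
t 53.0 pos [0.4638 0.1519 0.1365] q [ 0.12  0.48  1.91 -0.08  0.66  0.86] F [-0.3 -0.1 -1.9] w 0.0334 tilt [-0.995  0.094 -0.023]
turn 0.005 shift cm now-axes [ 2.69  0.2  -0.26] after-turn axes [ 2.69  0.2  -0.26]
```

```bash
python3 -m inch '[[[0,0.45,-0.32,0,0],[0,0,0,0,0],[1.3,-0.12,0.03,0,0],[1.3,-0.12,0.03,0,0],[0,0,0,0,0],[0,0,0,0,0]]]' >/dev/null
python3 -c "from h import *;st();need(K['s'],.036,YB)"
```

```text
53.5 [0.4741 0.1577 0.1107] xaxis [ 0.0947 -0.0391] q [ 0.541  1.911 -0.09   0.603]
t 53.5 pos [0.4741 0.1577 0.1107] q [ 0.13  0.54  1.91 -0.09  0.6   0.87] F [ 1.  -0.2 -1.6] w 0.0337 tilt [-0.995  0.098 -0.029]
turn 0.012 shift cm now-axes [ 7.41 -0.71  0.99] after-turn axes [ 7.41 -0.7   1.  ]
```

```bash
python3 -m inch '[[[0,0,0.75,0.01,0],[0,0,0,0,0],[1.2,-0.12,0.03,0,0],[0,0,0,0,0],[0.8,-0.08,0.03,0,0],[0,0,0,0,0],[0,0,0,0,0]]]' >/dev/null
python3 -c "from h import *;st();need(K['s'],.036,YB)"
```

```text
54.08 [0.471  0.1531 0.0929] xaxis [ 0.1011 -0.0379] q [ 0.571  1.937 -0.097  0.539]
t 54.0833 pos [0.471  0.1531 0.0929] q [ 0.12  0.57  1.94 -0.1   0.54  0.88] F [-0.7 -0.7 -1.1] w 0.0335 tilt [-0.994  0.102 -0.034]
turn 0.003 shift cm now-axes [ 5.64 -0.61  0.42] after-turn axes [ 5.64 -0.6   0.42]
```

```bash
python3 -m inch '[[[0.2,0,0.22,0,0],[0,0,0,0,0],[1.2,-0.12,0.06,0,0],[0,0,0,0,0],[1.2,-0.12,0.06,0,0],[0,0,0,0,0],[0,0,0,0,0]]]'
python3 -c "from h import *;st();need(K['s'],.036,YB)"
```

```text
time: 54.67
position: [0.4713, 0.1508, 0.0683]
tool_rot: [0.666, 0.275, -0.61, 0.331]
ft_force: [0.5, 0.8, -1.3]
grip_width: 0.0336
    54.67 [0.4713 0.1508 0.0683] xaxis [ 0.1053 -0.0376] q [ 0.62   1.955 -0.109  0.468]
t 54.6667 pos [0.4713 0.1508 0.0683] q [ 0.11  0.62  1.95 -0.11  0.47  0.89] F [ 0.5  0.8 -1.3] w 0.0336 tilt [-0.994  0.105 -0.037]
turn 0.002 shift cm now-axes [ 3.19 -0.53  0.18] after-turn axes [ 3.19 -0.53  0.18]
```

```bash
python3 -m inch '[[[0.2,-0.2,0.05,0,0],[0,0,0,0,0],[1.2,-0.13,0.04,0,0],[0,0,0,0,0],[1,-0.11,0.04,0,0],[0,0,0,0,0],[0.4,-0.04,0,0,0],[0,0,0,0,0]]]'
python3 -c "from h import *;st();need(K['s'],.036,YB)"
```

```text
time: 55.33
position: [0.4718, 0.1523, 0.0422]
tool_rot: [0.668, 0.274, -0.607, 0.332]
ft_force: [0.8, -0.6, -0.7]
grip_width: 0.0331
    55.33 [0.4718 0.1523 0.0422] xaxis [ 0.1116 -0.0369] q [ 0.675  1.967 -0.129  0.395]
t 55.3333 pos [0.4718 0.1523 0.0422] q [ 0.12  0.68  1.97 -0.13  0.4   0.92] F [ 0.8 -0.6 -0.7] w 0.0331 tilt [-0.993  0.11  -0.042]
turn 0.002 shift cm now-axes [ 0.59 -0.2   0.24] after-turn axes [ 0.59 -0.2   0.24]
```

```bash
python3 -m inch '[[[0.1,-0.15,0.2,0,0],[0,0,0,0,0],[0.4,-0.04,0,0,0],[0,0,0,0,0]]]'
python3 -m inch '[[[0.2,-0.02,0,0,0],[0,0,0,0,0]]]'
python3 -c "from h import *;st();need(K['s'],.036,YB)"
```

```text
time: 55.67
position: [0.47, 0.1518, 0.0369]
tool_rot: [0.668, 0.274, -0.607, 0.332]
ft_force: [0.5, 0.1, -1.0]
grip_width: 0.0332
time: 55.83
position: [0.4702, 0.1519, 0.0366]
tool_rot: [0.668, 0.274, -0.606, 0.332]
ft_force: [-0.5, 1.0, -0.4]
grip_width: 0.0333
    55.83 [0.4702 0.1519 0.0366] xaxis [ 0.1146 -0.0368] q [ 0.686  1.975 -0.137  0.373]
t 55.8333 pos [0.4702 0.1519 0.0366] q [ 0.12  0.69  1.98 -0.14  0.37  0.92] F [-0.5  1.  -0.4] w 0.0333 tilt [-0.993  0.112 -0.044]
turn 0.003 shift cm now-axes [ 0.05 -0.04  0.08] after-turn axes [ 0.05 -0.04  0.08]
```

```bash
python3 -m inch '[[[0,0,0,0,0.48],[0,0,0,0,0.48],[0,0,0,0,0.48],[0,0,0,0,0.48]]]'
python3 -m inch '[[[-0.8,0.09,-0.03,0,0.48],[-1.2,0.13,-0.05,0,0.48],[-1.5,0.16,-0.06,0,0.48],[-1.5,0.16,-0.06,0,0.48],[-1.5,0.16,-0.06,0,0.48],[-1.5,0.16,0,0,0.48],[0,0,0,0,0.48],[0,0,0,0,0.48]]]'
python3 - <<'E'
from h import *
st();need(B['p'],.14,np.radians(59.3));need(B['p'],.14,YK)
cv2.imwrite("pics/s6.png",cv2.resize(camera("scene")[150:300,130:330],(600,450),interpolation=cv2.INTER_CUBIC)[:,:,::-1])
E
```

```text
time: 56.17
position: [0.4709, 0.1521, 0.0372]
tool_rot: [0.669, 0.274, -0.606, 0.333]
ft_force: [0.3, 1.1, 0.9]
grip_width: 0.0414
time: 56.83
position: [0.4692, 0.1515, 0.1224]
tool_rot: [0.668, 0.274, -0.606, 0.332]
ft_force: [-0.9, -0.2, -0.5]
grip_width: 0.042
    56.83 [0.4692 0.1515 0.1224] xaxis [ 0.1145 -0.0361] q [ 0.508  1.933 -0.088  0.592]
t 56.8333 pos [0.4692 0.1515 0.1224] q [ 0.12  0.51  1.93 -0.09  0.59  0.87] F [-0.9 -0.2 -0.5] w 0.042 tilt [-0.993  0.112 -0.044]
turn -1.72 shift cm now-axes [ -2.48 -13.   -16.84] after-turn axes [ -2.48  18.58 -10.35]
t 56.8333 pos [0.4692 0.1515 0.1224] q [ 0.12  0.51  1.93 -0.09  0.59  0.87] F [-0.9 -0.2 -0.5] w 0.042 tilt [-0.993  0.112 -0.044]
turn 1.422 shift cm now-axes [ -2.48 -13.   -16.84] after-turn axes [ -2.48 -18.58  10.35]
```

View pics/s6.png

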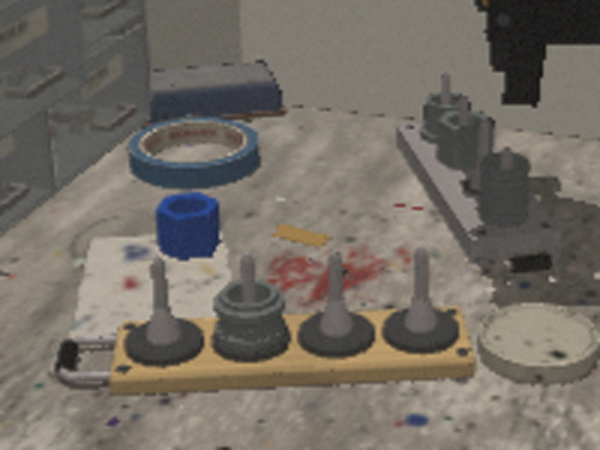

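The sleeve stands at the handle end of the rack (about 503,185), with the hex and bush at places 3 and 4. The pulley is last. I'll set the jaws across the rack row before picking it, so nothing needs turning while it is held.

```bash
python3 -m inch '[[[-0.3,-0.8,-1,0,1],[-0.4,-1.6,-2.1,0,1],[-0.4,-1.9,-2.4,0,1],[-0.4,-1.9,-2.4,0,1],[-0.4,-1.9,-2.4,0,1],[-0.3,-1.9,-2.4,0,1],[-0.2,-1.9,-2.4,0,1],[0,-1,-1.4,0,1]]]' >/dev/null
python3 -m inch '[[[0,0,0,0,1],[0,0,0,0,1],[0,0,0,-0.12,1],[0,0,0,0,1],[0,0,0,-0.12,1],[0,0,0,0,1],[0,0,0,-0.12,1],[0,0,0,0,1]]]' >/dev/null
for i in 1 2; do python3 -m inch '[[[0,0,0,-0.12,1],[0,0,0,0,1],[0,0,0,-0.12,1],[0,0,0,0,1],[0,0,0,-0.12,1],[0,0,0,0,1],[0,0,0,-0.12,1],[0,0,0,0,1]]]' >/dev/null; done
python3 -c "from h import *;st();need(B['p'],.10,np.radians(59.3))"
```

```text
59.55 [0.4639 0.356  0.1221] xaxis [ 0.083  -0.0523] q [ 0.614  1.657 -0.117  0.826]
t 59.55 pos [0.4639 0.356  0.1221] q [ 0.51  0.61  1.66 -0.12  0.83  0.07] F [0.5 0.6 0.1] w 0.0871 tilt [-0.995  0.046  0.086]
turn -0.516 shift cm now-axes [ 2.22  1.04 -0.56] after-turn axes [2.22 1.18 0.03]
```

```bash
python3 -m inch '[[[0,0,0,-0.12,1],[0,0,0,0,1],[0,0,0,-0.12,1],[0,0,0,0,1],[0,0,0,-0.12,1],[0,0,0,0,1],[0,0,0,-0.12,1],[0,0,0,0,1]]]' >/dev/null
python3 -m inch '[[[0,1.1,0,-0.03,1],[0,0,0,0,1],[0,0,0,0,1],[1.2,0,0.1,0,1],[0,0,0,0,1],[1.2,0,0.1,0,1],[0,0,0,0,1]]]' >/dev/null
python3 -c "from h import *;st();need(B['p'],.032,np.radians(59.3))"
```

```text
60.8 [0.4733 0.3616 0.0962] xaxis [ 0.0819 -0.0521] q [ 0.664  1.644 -0.12   0.791]
t 60.8 pos [0.4733 0.3616 0.0962] q [ 0.51  0.66  1.64 -0.12  0.79 -0.34] F [-0.3  0.5 -0. ] w 0.0869 tilt [-0.995  0.008  0.097]
turn -0.108 shift cm now-axes [ 6.37  0.15 -0.92] after-turn axes [ 6.37  0.24 -0.9 ]
```

```bash
python3 -m inch '[[[0,0.15,-0.27,-0.1,1],[0,0,0,0,1],[1.5,0,-0.15,0,1],[0,0,0,0,1],[1.5,0,-0.15,0,1],[0,0,0,0,1],[1.2,0,-0.12,0,1],[0,0,0,0,1]]]' >/dev/null
python3 -c "from h import *;st();need(B['p'],.032,np.radians(59.3))"
```

```text
61.47 [0.4794 0.3649 0.0795] xaxis [ 0.1068 -0.0528] q [ 0.693  1.649 -0.147  0.738]
t 61.4667 pos [0.4794 0.3649 0.0795] q [ 0.51  0.69  1.65 -0.15  0.74 -0.41] F [ 0.2 -0.6 -1.4] w 0.0869 tilt [-0.993  0.01   0.119]
turn -0.008 shift cm now-axes [ 4.64 -0.43 -1.18] after-turn axes [ 4.64 -0.42 -1.19]
```

The fingers met the neighbouring spindle tips, because with this yaw the jaws lie along the board row. I'll back up and turn about 20° so they clear both rows.

```bash
python3 -m inch '[[[-1.2,0,0.15,0,1],[0,0,0,0,1],[-1,0,0.12,0,1],[0,0,0,0,1],[0,0,0,-0.12,1],[0,0,0,0,1],[0,0,0,-0.12,1],[0,0,0,0,1]]]' >/dev/null
python3 -m inch '[[[0,0,0,-0.1,1],[0,0,0,0,1],[0,0,0,-0.06,1],[0,0,0,0,1]]]' >/dev/null
python3 - <<'E'
from h import *
st();need(B['p'],.032,np.radians(80))
cv2.imwrite("pics/s7.png",cv2.resize(camera("scene")[150:300,130:330],(600,450),interpolation=cv2.INTER_CUBIC)[:,:,::-1])
E
```

```text
62.47 [0.4779 0.363  0.0998] xaxis [ 0.1022 -0.055 ] q [ 0.66   1.641 -0.139  0.783]
t 62.4667 pos [0.4779 0.363  0.0998] q [ 0.51  0.66  1.64 -0.14  0.78 -0.79] F [ 0.5  0.6 -0.2] w 0.0871 tilt [-0.993 -0.037  0.11 ]
turn 0.0 shift cm now-axes [ 6.67  0.33 -1.35] after-turn axes [ 6.67  0.33 -1.35]
```

View pics/s7.png

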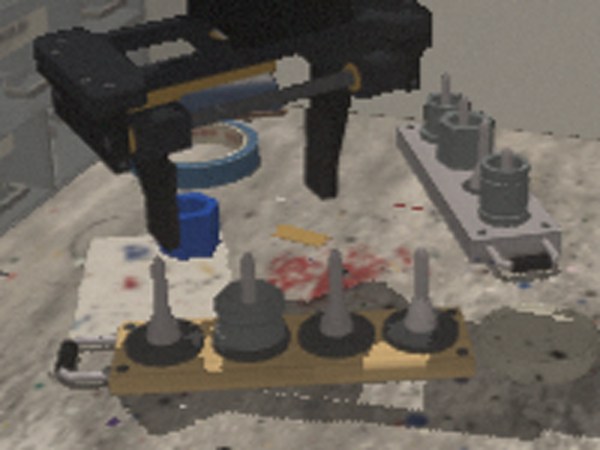

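```bash
python3 -m inch '[[[0,0.1,-0.6,0,1],[0,0,0,0,1],[1.3,0.05,-0.15,0,1],[0,0,0,0,1],[1.3,0.05,-0.15,0,1],[0,0,0,0,1]]]'
python3 -c "from h import *;st();need(B['p'],.032,np.radians(80))"
```

```text
time: 63.02
position: [0.4709, 0.3657, 0.0725]
tool_rot: [0.051, 0.665, -0.083, 0.741]
ft_force: [-1.3, -0.5, 0.7]
grip_width: 0.0873
    63.02 [0.4709 0.3657 0.0725] xaxis [ 0.1018 -0.0549] q [ 0.7    1.663 -0.149  0.723]
t 63.0167 pos [0.4709 0.3657 0.0725] q [ 0.52  0.7   1.66 -0.15  0.72 -0.75] F [-1.3 -0.5  0.7] w 0.0873 tilt [-0.993 -0.035  0.11 ]
turn -0.016 shift cm now-axes [ 4.03  0.09 -0.31] after-turn axes [ 4.03  0.09 -0.31]
```

```bash
python3 -m inch '[[[1.3,0.05,-0.1,0,1],[0,0,0,0,1],[1.2,0.04,-0.1,0,1],[0,0,0,0,1],[1.2,0.04,-0.1,0,1],[0,0,0,0,1]]]'
python3 -c "from h import *;st();need(B['p'],.032,np.radians(80))"
```

```text
time: 63.52
position: [0.4733, 0.3663, 0.0341]
tool_rot: [0.052, 0.664, -0.083, 0.741]
ft_force: [-0.8, 0.5, -0.5]
grip_width: 0.0872
    63.52 [0.4733 0.3663 0.0341] xaxis [ 0.1047 -0.0533] q [ 0.764  1.672 -0.164  0.647]
t 63.5167 pos [0.4733 0.3663 0.0341] q [ 0.52  0.76  1.67 -0.16  0.65 -0.73] F [-0.8  0.5 -0.5] w 0.0872 tilt [-0.993 -0.032  0.113]
turn -0.019 shift cm now-axes [ 0.2  -0.15 -0.11] after-turn axes [ 0.2  -0.15 -0.12]
```

```bash
python3 -m inch '[[[0.15,-0.1,-0.12,0,1],[0,0,0,0,1],[0,0,0,0,0],[0,0,0,0,0],[0,0,0,0,0],[0,0,0,0,0],[0,0,0,0,0],[0,0,0,0,0]]]' 15 >/dev/null
python3 -m inch '[[[0,0,0,0,0],[0,0,0,0,0],[0,0,0,0,0],[0,0,0,0,0],[0,0,0,0,0]]]' 25
python3 -c "from h import *;st();need(B['p'],.032,np.radians(80))"
```

```text
time: 64.6
position: [0.4727, 0.3658, 0.033]
tool_rot: [0.053, 0.663, -0.082, 0.742]
ft_force: [0.3, 0.4, -0.6]
grip_width: 0.039
    64.6 [0.4727 0.3658 0.033 ] xaxis [ 0.1065 -0.0523] q [ 0.765  1.676 -0.165  0.641]
t 64.6 pos [0.4727 0.3658 0.033 ] q [ 0.52  0.76  1.68 -0.17  0.64 -0.73] F [ 0.3  0.4 -0.6] w 0.039 tilt [-0.993 -0.031  0.115]
turn -0.019 shift cm now-axes [ 0.1  -0.09 -0.06] after-turn axes [ 0.1  -0.09 -0.06]
```

Gripped at 39 mm. Lifting vertically.

```bash
python3 -m inch '[[[-0.8,-0.03,0.09,0,0],[-1.2,-0.04,0.14,0,0],[-1.8,-0.06,0.2,0,0],[-2,-0.06,0.23,0,0],[-2,-0.06,0.23,0,0],[-1.2,-0.04,0.1,0,0],[0,0,0,0,0],[0,0,0,0,0]]]'
python3 -c "from h import *;st();need(K['p'],.13,np.radians(80))"
```

```text
time: 65.27
position: [0.4709, 0.3652, 0.1317]
tool_rot: [0.052, 0.664, -0.083, 0.741]
ft_force: [-0.8, 0.8, -1.6]
grip_width: 0.0392
    65.27 [0.4709 0.3652 0.1317] xaxis [ 0.1044 -0.0529] q [ 0.607  1.635 -0.132  0.84 ]
t 65.2667 pos [0.4709 0.3652 0.1317] q [ 0.52  0.61  1.63 -0.13  0.84 -0.77] F [-0.8  0.8 -1.6] w 0.0392 tilt [-0.993 -0.032  0.113]
turn -0.019 shift cm now-axes [  1.84 -22.6    8.33] after-turn axes [  1.84 -22.75   7.9 ]
```

```bash
python3 -m inch '[[[0,-1.3,0.5,0,0],[0.2,-2.5,0.9,0,0],[0.2,-2.5,0.9,0,0],[0.2,-2.5,0.9,0,0],[0.2,-2.5,0.9,0,0],[0.2,-2.5,0.9,0,0],[0.2,-2.5,0.9,0,0],[0.2,-2.5,0.9,0,0]]]' >/dev/null
python3 -m inch '[[[0.1,-2,0.7,0,0],[0,-0.8,0.3,0,0],[0,0,0,0,0],[0,0,0,0,0]]]' >/dev/null
python3 -c "from h import *;st();need(K['p'],.10,np.radians(80))"
```

```text
66.27 [0.5012 0.1209 0.125 ] xaxis [ 0.0867 -0.0568] q [ 0.53   1.857 -0.099  0.673]
t 66.2667 pos [0.5012 0.1209 0.125 ] q [ 0.06  0.53  1.86 -0.1   0.67 -1.25] F [ 0.2 -0.1 -0.8] w 0.0392 tilt [-0.995 -0.039  0.096]
turn -0.017 shift cm now-axes [2.54 0.88 0.58] after-turn axes [2.54 0.87 0.59]
```

```bash
python3 -m inch '[[[0,0.75,0.8,0,0],[0,0,0,0,0],[1.2,0.05,-0.12,0,0],[0,0,0,0,0],[1,0.04,-0.1,0,0],[0,0,0,0,0],[0,0,0,0,0]]]'
python3 -c "from h import *;st();need(K['p'],.033,np.radians(80))"
```

```text
time: 66.85
position: [0.507, 0.1322, 0.1016]
tool_rot: [0.047, 0.672, -0.081, 0.734]
ft_force: [-0.3, 0.0, -2.0]
grip_width: 0.0391
    66.85 [0.507  0.1322 0.1016] xaxis [ 0.0832 -0.0556] q [ 0.581  1.848 -0.104  0.636]
t 66.85 pos [0.507  0.1322 0.1016] q [ 0.08  0.58  1.85 -0.1   0.64 -1.23] F [-0.3  0.  -2. ] w 0.0391 tilt [-0.995 -0.04   0.092]
turn -0.009 shift cm now-axes [ 6.89 -0.17 -0.18] after-turn axes [ 6.89 -0.17 -0.18]
```

```bash
python3 -m inch '[[[0,-0.42,0.42,0,0],[0,0,0,0,0],[0.6,0.02,-0.06,0,0],[0,0,0,0,0],[0,0,0,0,0]]]'
python3 -c "from h import *;st();need(K['p'],.033,np.radians(80))"
```

```text
time: 67.27
position: [0.5107, 0.127, 0.0963]
tool_rot: [0.047, 0.672, -0.081, 0.735]
ft_force: [0.2, -0.7, -0.5]
grip_width: 0.0387
    67.27 [0.5107 0.127  0.0963] xaxis [ 0.0841 -0.0556] q [ 0.592  1.847 -0.105  0.624]
t 67.2667 pos [0.5107 0.127  0.0963] q [ 0.07  0.59  1.85 -0.1   0.62 -1.24] F [ 0.2 -0.7 -0.5] w 0.0387 tilt [-0.995 -0.04   0.093]
turn -0.008 shift cm now-axes [ 6.3   0.25 -0.58] after-turn axes [ 6.3   0.26 -0.58]
```

```bash
python3 -m inch '[[[1.2,0.05,-0.11,0,0],[0,0,0,0,0],[1.2,0.05,-0.11,0,0],[0,0,0,0,0],[1,0.04,-0.09,0,0],[0,0,0,0,0]]]'
python3 -c "from h import *;st();need(K['p'],.033,np.radians(80))"
```

```text
time: 67.77
position: [0.5121, 0.1267, 0.0629]
tool_rot: [0.047, 0.671, -0.081, 0.736]
ft_force: [-0.5, 0.3, -1.9]
grip_width: 0.0396
    67.77 [0.5121 0.1267 0.0629] xaxis [ 0.0872 -0.0556] q [ 0.656  1.862 -0.119  0.544]
t 67.7667 pos [0.5121 0.1267 0.0629] q [ 0.07  0.66  1.86 -0.12  0.54 -1.22] F [-0.5  0.3 -1.9] w 0.0396 tilt [-0.995 -0.039  0.096]
turn -0.009 shift cm now-axes [ 2.96  0.12 -0.43] after-turn axes [ 2.96  0.12 -0.43]
```

```bash
python3 -m inch '[[[1.2,0.05,-0.25,0,0],[0,0,0,0,0],[1,0.04,-0.12,0,0],[0,0,0,0,0],[0.4,0.02,-0.04,0,0],[0,0,0,0,0]]]'
python3 -c "from h import *;st();need(K['p'],.033,np.radians(80))"
```

```text
time: 68.27
position: [0.5123, 0.1273, 0.037]
tool_rot: [0.047, 0.669, -0.081, 0.737]
ft_force: [0.9, 0.1, -1.5]
grip_width: 0.0391
    68.27 [0.5123 0.1273 0.037 ] xaxis [ 0.0908 -0.0555] q [ 0.705  1.872 -0.133  0.48 ]
t 68.2667 pos [0.5123 0.1273 0.037 ] q [ 0.07  0.71  1.87 -0.13  0.48 -1.21] F [ 0.9  0.1 -1.5] w 0.0391 tilt [-0.994 -0.038  0.099]
turn -0.009 shift cm now-axes [ 0.39 -0.04 -0.19] after-turn axes [ 0.39 -0.04 -0.19]
```

```bash
python3 -m inch '[[[0.3,0,-0.15,0,0],[0,0,0,0,0],[0.2,0,-0.02,0,0],[0,0,0,0,0]]]'
python3 -c "from h import *;st();need(K['p'],.033,np.radians(80))"
```

```text
time: 68.6
position: [0.512, 0.1274, 0.0332]
tool_rot: [0.047, 0.668, -0.081, 0.738]
ft_force: [-0.3, 0.5, -1.3]
grip_width: 0.0394
    68.6 [0.512  0.1274 0.0332] xaxis [ 0.0937 -0.0554] q [ 0.712  1.876 -0.137  0.467]
t 68.6 pos [0.512  0.1274 0.0332] q [ 0.07  0.71  1.88 -0.14  0.47 -1.2 ] F [-0.3  0.5 -1.3] w 0.0394 tilt [-0.994 -0.038  0.102]
turn -0.009 shift cm now-axes [ 0.01 -0.06 -0.12] after-turn axes [ 0.01 -0.06 -0.12]
```

```bash
python3 -m inch '[[[0,0,0,0,0.65],[0,0,0,0,0.65],[0,0,0,0,0.65],[0,0,0,0,0.65],[0,0,0,0,0.65],[0,0,0,0,0.65]]]' >/dev/null
python3 -m inch '[[[-0.8,-0.03,0.08,0,0.65],[-1.5,-0.05,0.15,0,0.65],[-2,-0.07,0.2,0,0.65],[-2.5,-0.07,0.25,0,0.65],[-3,-0.07,0.3,0,0.65],[-3,0,0.3,0,0.65],[0,0,0,0,0.65]]]'
python3 -m inch '[[[-3,1,-2,0,1],[-3,1,-3,0,1],[-3,1,-3,0,1],[-2,2,-3,0,1],[0,2,-1,0,1],[0,0,0,0,1]]]'
python3 - <<'E'
from h import *
a=camera("top");b=camera("scene")
cv2.imwrite("pics/f1.png",cv2.resize(b[150:270,220:340],(600,600),interpolation=cv2.INTER_CUBIC)[:,:,::-1])
cv2.imwrite("pics/f2.png",cv2.resize(a[115:265,240:380],(560,600),interpolation=cv2.INTER_CUBIC)[:,:,::-1])
E
```

```text
time: 69.68
position: [0.5112, 0.1293, 0.1681]
tool_rot: [0.047, 0.67, -0.08, 0.737]
ft_force: [0.8, 0.3, 0.2]
grip_width: 0.0561
time: 70.18
position: [0.3946, 0.2265, 0.267]
tool_rot: [0.051, 0.669, -0.082, 0.737]
ft_force: [0.4, 0.4, -0.3]
grip_width: 0.0848
```

View pics/f1.png

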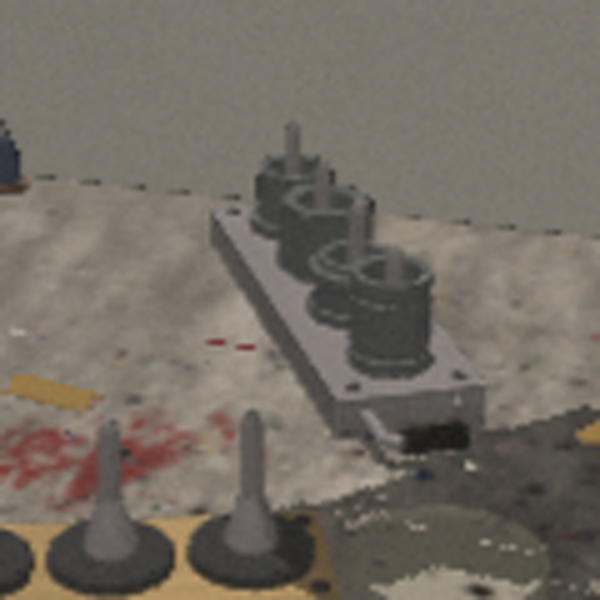

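All four parts sit flat and upright on the rack. Counted from the handle they are sleeve (390,310), pulley (350,285), hex (325,235) and bush (290,195), which matches the board. The gripper is clear, so I'm handing in.

```bash
python3 -m inch '[[[0,0,0,0,1],[0,0,0,0,1],[0,0,0,0,1]]]' && python3 -c "
from rig import robot;print(robot.hand_in())"
```

```text
time: 70.53
position: [0.3964, 0.2221, 0.265]
tool_rot: [0.05, 0.67, -0.084, 0.736]
ft_force: [0.4, -0.9, 0.0]
grip_width: 0.087
the job is handed in; nothing more can be done
None
```

I moved all four parts onto the bake rack in the board's order and handed the job in at 70.5 s. From the handle end they are spacer sleeve, vee pulley, hex coupling and flanged bush.

**Last checks:** the final scene picture shows all four upright and flat on their spindles. The gripper is open, about 0.26 m up and touching nothing. I saved a final top view but did not look at it. Seating was judged from that one scene picture and from each part being released within about 1 mm of the height at which it was gripped. I did not measure final positions on the spindles.

**What went wrong on the way:**
- **Hex grip:** the first grip on the hex coupling was off its flats (39 mm wide). I turned 0.28 rad and regripped at 37 mm.
- **Tool tilt:** fast turns and reversals built up tool tilt, at worst about 0.45 rad with nothing in the gripper. I took most of it out by pushing outward at the arm's reach limit, away from the parts. The hex, sleeve and pulley were set down with about 0.1 rad of tool tilt left.
- **Finger contact:** with the gripper empty, a finger probably met the tip of a spindle next to the pulley on the board. The force reading was only about 1.4 N, and nothing was seen to move. I backed off and turned 20° before picking up the pulley.

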